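Seat a tapered arbor in the truing head and tap it until it locks

TASK

Take the tapered arbor (the one with the plain cylindrical head) out of the slotted stand, stand its shank down in the taper socket of the truing head and let go of it. Then, with the gripper closed, tap the top of the arbor down with the fingertips until the socket's sleeve locks: it goes no further and stands a firm push of about 25 N, which you then end without forcing it harder, the arbor's collar home on the sleeve. Leave the two other arms in the stand and everything else on the counter where they are.

Things in the scene. Friction and masses are not known exactly. Their poses are not given: they have to be found in the camera images.
- arbor_head (a point): Loose steel arbor, 91 mm tall, 0.24 kg, upright. From below: round tapered shank 45 mm long, 13 mm wide at the tip, 22 mm at the top; collar 34 mm wide, 6 mm thick; plain round head 24 mm wide, 40 mm tall, flat-topped. This point: middle of the head, 20 mm below its top and above the collar, 71 mm above the shank's tip; z up the arbor. It hangs by its collar in one of the stand's three slots.
- stand: Wooden slotted stand, fixed, 85 x 200 mm, 70 mm tall; origin at the centre of its underside. Its flat top plate has three slots 25 mm wide, 60 mm apart along the stand's y axis, open to its +x side; an upright arm hangs in each by its collar, free to be lifted straight up. The arms stand 12 mm to the +x side of the origin. Nothing of the stand rises above the plate.
- socket_mouth (a point): Centre of the mouth of the taper socket, on the top face of the truing head's steel sleeve (39 mm outside); z up its axis. The mouth is 23.4 mm wide, narrowing to 14.4 mm 45 mm down, open below: 0.7 mm clear all round with the arbor home. It starts 81 to 111 mm above the counter and moves with the sleeve. Arbor home: its collar's underside rests here.
- truing_head: Fixed truing head: cast base 120 x 120 x 20 mm, round column 68 mm wide, top 75 mm up, with the socket's sleeve on its axis; origin under its centre. The sleeve slides down stiffly and stays where left: 8 to 14 N of push on the arbor moves it. It locks against a hidden stop 4 to 14 mm below its start, a different depth each time; there it must stand over 18 N of push; over 45 N ruins the taper.
- paddle_arm_head (a point): Another steel arm in the stand, to be left there: same collar, straight 18 mm shank, flat paddle head 36 x 12 x 30 mm. This point is 20 mm above its collar's top.
- ball_arm_head (a point): Another steel arm in the stand, to be left there: same collar, straight 18 mm shank, 26 mm ball head on a thin neck. This point is 20 mm above its collar's top.
- reel: Brown bakelite centrepin reel lying flat, 90 mm in diameter, 42 mm tall, loose; origin at the centre of its underside. Leave alone.
- crank: Steel crank handle lying flat, 75 mm long, 27 mm tall at its knob, loose; origin at the middle of its underside. Leave alone.
- sinker_a: Dull grey lead sinker, 28 mm in diameter, 36 mm tall, loose; origin under its centre. Leave alone.
- sinker_b: A second lead sinker like it. Leave alone.
- lure_box: Yellow plastic lure box, closed, 89 x 144 x 36 mm, loose; origin under its centre. Leave alone.
- pick: Rubber-tipped brass pick lying flat, 139 mm long, 10 mm thick, loose; origin on its underside, 65 mm from its blunt end. Leave alone.
Not all that is in view belongs to the job. What is shaped like the part that bears arbor_head but blue or brown is not meant.

How it is judged:
On the way, in this order (a step that is already met when the one before it is completed fails the run):
1. the arbor's shank stands in the socket, let go of (horizontal distance between arbor_head and socket_mouth below 0.008 m and z of arbor_head in the frame of socket_mouth below 0.04 m and contact force between the fingers and arbor below 0.3 N), for 0.2 s.
2. the sleeve has been tapped down until it locked, standing a push of over 18 N, the arbor home in it (z of arbor_head in the frame of socket_mouth below 0.029 m and distance of socket_mouth from where it was at the start of the episode above 0.003 m and contact force between arbor and truing_head above 18 N), for 0.02 s.
At the end, for the whole second after the job is handed in: The arbor stands at rest in the socket, let go of, its collar home on the sleeve (within 3 mm), its head within 4 mm of the socket's axis and within 4 degrees of parallel to it, and the sleeve driven down by more than 3 mm (z of arbor_head in the frame of socket_mouth between 0.02 and 0.029 m and distance of socket_mouth from where it was at the start of the episode above 0.003 m and horizontal distance between arbor_head and socket_mouth below 0.004 m and angle between the z axis of arbor_head and the z axis of socket_mouth, either way round below 0.07 rad and linear speed of arbor below 0.02 m/s); the robot touches nothing.
It fails at once if the arbor was driven into the truing head with more than 45 N (contact force between arbor and truing_head above 45 N).
It fails at once if the fingers or the hand pressed on the truing head itself with more than 20 N (contact force between the arm and truing_head above 20 N).
It fails at once if another arm was taken or knocked from its place in the stand (distance of any of paddle_arm_head, ball_arm_head from where it was at the start of the episode above 0.025 m).
It fails at once if something else on the counter was pushed away (distance of any of reel, crank, sinker_a, sinker_b, lure_box, pick from where it was at the start of the episode above 0.03 m).
It also fails if it takes over 59 s, if anything falls off the work surface, if the arm or the gripper's body presses on something with over 40 N, if the wrist force passes 120 N, or if a joint passes its speed limit or range.

ROBOT

A 6-joint arm with a two-finger parallel gripper is mounted at the origin on the work surface. World frame = base frame: x ahead of the robot, y to its left, z up, the work surface at z = 0. Lengths are in m, angles in rad, forces in N, time in s.
With the tool pointing down it reaches from about 0.325 to 0.875 m from the base axis. Payload 4.4 kg.
Tool frame: the origin (TCP) lies on the centre line of the jaws, within the pads' length; the fingertips stand 17 mm ahead of it and the grasp point (between the pads) lies 2 mm behind it (manip.tips_ahead is the distance from the TCP to the fingertips, in m); z points along the fingers, y is the direction in which the jaws open and shut (so a half turn about z gives the same grasp; the last joint's range is limited). The gripper opens to 85 mm and grips with 20 to 120 N. Pads are 22 mm wide; open, the fingers measure 114 mm over their backs; the gripper's body (76 mm by 85 mm) begins 54 mm behind the grasp point. The pads swing forward as they close: fully open they stand 13 mm farther back than shut.
Start: joints at [-1.282, 0.207, 1.542, -0, 1.393, -0.15], TCP at [0.244, -0.521, 0.215] pointing down, gripper open.
Joint ranges: [-2.73, 2.73], [-0.86, 2.22], [0.23, 2.46], [-1.11, 4.25], [0.08, 2.63], [-2.82, 2.82]. Speed limits (rad/s): [2.79, 2.79, 3.14, 3.14, 3.14, 3.14].

INTERFACE

Orientations are given as a rotation vector (axis times angle).
In Python, from cell import manip gives the robot as it stands. The module is installed in compiled form; this text tells all that it offers.
- The arm moves only by the tool jog_arm, never from a script. Its argument "moves" is a list of rows, each a list of 3 entries, a list of its own where there are three numbers: the shift along the world's x, y, z in mm, then the turn, a rotation vector about the world's x, y, z in rad, then the gripper command: -1 is fully open, 1 is shut, values between are in proportion. In form: [[[tx, ty, tz], [ax, ay, az], jaw], ...]. A call has 1 to 20 rows; each row is the pose to reach, as a shift and turn from the pose commanded when the call began; what a row does not reach only later rows make up. A row lasts 1/8 s, in which the tool goes at most 62.5 mm and 10.7 degrees, less where a joint would pass 70% of its speed; a pose out of reach is approached as far as the arm can. A call with a gripper value outside its range is refused whole. The fingers move at their own pace and stop on an object; "force" is the grip in N (left out, the last holds). Time passes only in rows, so rows that repeat a pose let the fingers close. It gives the time, the measured TCP pose, the force and the opening at its end, in the units of the state.
- manip.sense(): the state, without advancing time (a new reading comes with each control period).
- manip.get_image(name): name is "scene" or "top" or "wrist"; returns (picture, depth): 400x640x3 uint8, red, green, blue; 400x640 float32, m along the optical axis (not along the pixel's ray), 0 where there is no reading.
- manip.camera_info(name): a dict with "camera_matrix" (3x3 intrinsics, pixels), "pose" (4x4, takes a point from camera to world coordinates); the wrist camera has in their place "T_tool_cam" (4x4, takes a point from camera to tool coordinates, whose origin is the TCP and whose axes are the flange's). Camera axes: x right, y down, z forward; pixel columns grow to the right and rows downward; lengths in m; the calibration is good to about 2 mm. A picture is of the moment at which its call begins: read the wrist's pose just before it. camera_info takes no time and is no camera call.
- manip.close_job(): hands the job in, once; it reports no verdict.
The state is a dict: "time_s": time; "joints": joint angles; "joint_vel": joint speeds; "joint_efforts": joint torques, N m; "tool_pos": TCP position; "tcp_rot": TCP orientation; "ft_force": force on the tool from outside, world axes, zero at the start; "ft_torque": the same for the moment, N m; "opening": opening from 0.0 (shut) to 1.0 (fully open).
Only numpy, scipy, OpenCV 4.12 (cv2) and the standard library are available. Lean on these libraries where they do the work, as an engineer would, in place of code of your own. Each camera call takes 0.05 s, during which the arm holds its last target.

## Working session

There is one attempt and no reset: what is moved stays moved. The work goes in short steps, Python scripts to look and compute and a tool call to move; the robot and the scene stay as the last step left them, time stands still between calls to the robot, and variables do not carry over. Pictures are saved under pics/ and viewed, and the job is handed in when it is done.

Besides the shell and the picture viewer there is one more tool, called after "Call:" as name([rows], argument=value, ...), one row to a line, values as JSON. jog_arm: Moves the arm, as the interface text tells. Its arguments: {"type":"object","properties":{"moves":{"type":"array"},"force":{"type":"number"}},"required":["moves"]}

```bash
mkdir -p pics; cat > h.py <<'E'
import numpy as np,cv2
from cell import manip
from scipy.spatial.transform import Rotation as R
def snap(name,tag):
    s=manip.sense(); im,d=manip.get_image(name); ci=manip.camera_info(name)
    K=np.array(ci["camera_matrix"])
    if name=="wrist":
        T=np.eye(4);T[:3,:3]=R.from_rotvec(s["tcp_rot"]).as_matrix();T[:3,3]=s["tool_pos"];P=T@np.array(ci["T_tool_cam"])
    else: P=np.array(ci["pose"])
    cv2.imwrite(f"pics/{tag}.png",im[:,:,::-1]); np.savez(f"pics/{tag}.npz",im=im,d=d,K=K,P=P)
    return im,d,K,P
def load(tag):
    z=np.load(f"pics/{tag}.npz"); return z["im"],z["d"],z["K"],z["P"]
def cloud(d,K,P):
    v,u=np.mgrid[:d.shape[0],:d.shape[1]]
    c=np.stack([(u-K[0,2])/K[0,0]*d,(v-K[1,2])/K[1,1]*d,d],-1)
    return c@P[:3,:3].T+P[:3,3]
def ray(u,v,K,P,z):
    r=P[:3,:3]@np.array([(u-K[0,2])/K[0,0],(v-K[1,2])/K[1,1],1]); return P[:3,3]+r*(z-P[2,3])/r[2]
E
python3 - <<'E'
from h import *
for n in("scene","top","wrist"):
    im,d,K,P=snap(n,n+"0"); print(n,K[0,0],P.round(3).tolist())
s=manip.sense();print(s)
print(manip.tips_ahead)
E
```

```text
scene 455.1157657811143 [[0.457, 0.527, -0.717, 1.228], [0.889, -0.26, 0.376, -0.325], [0.012, -0.809, -0.587, 0.634], [0.0, 0.0, 0.0, 1.0]]
top 501.42138786937255 [[0.022, -0.983, 0.183, 0.365], [-1.0, -0.021, 0.007, 0.042], [-0.003, -0.183, -0.983, 1.238], [0.0, 0.0, 0.0, 1.0]]
wrist 323.434815922 [[0.423, -0.857, -0.295, 0.319], [-0.906, -0.401, -0.134, -0.485], [-0.003, 0.324, -0.946, 0.373], [0.0, 0.0, 0.0, 1.0]]
{'time_s': 0.15, 'joints': array([-1.28247754e+00,  2.07280973e-01,  1.54263214e+00, -1.97825885e-05,
        1.39353673e+00, -1.50517557e-01]), 'joint_vel': array([-0.0006027 , -0.00420078, -0.00414338,  0.0018186 ,  0.00041099,
        0.00154005]), 'joint_efforts': array([ 1.99382584e-04, -3.83509791e+01, -2.92039168e+01, -3.44942600e-04,
        6.56394172e-03,  1.69068556e-06]), 'tool_pos': array([ 0.24410287, -0.51991679,  0.21445734]), 'tcp_rot': array([-3.06446238e+00, -6.83407043e-01,  2.31215729e-04]), 'ft_force': array([ 0.50505309, -0.1068801 , -0.53255131]), 'ft_torque': array([ 0.02228058,  0.01376636, -0.01791599]), 'opening': 1.0028727419888483}
0.017
```

View pics/scene0.png

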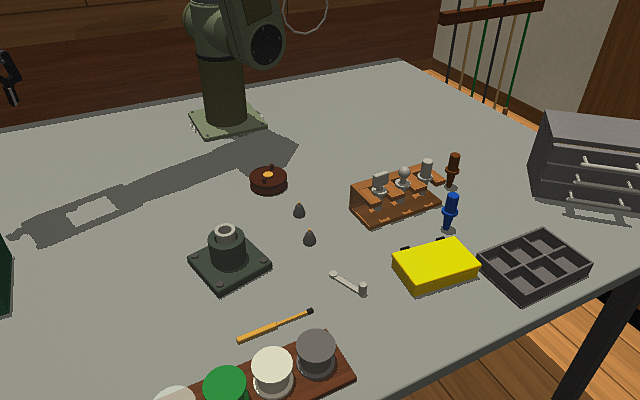

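View pics/top0.png

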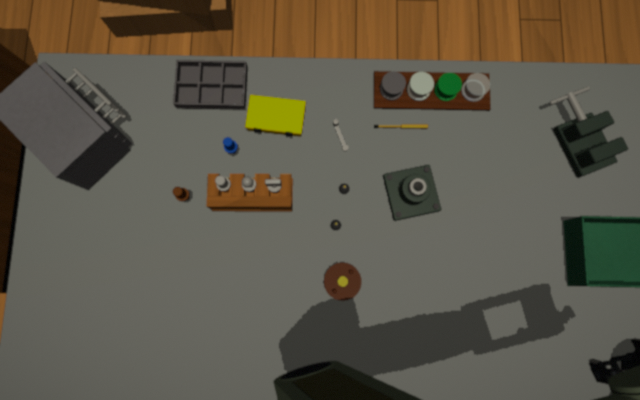

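View pics/wrist0.png

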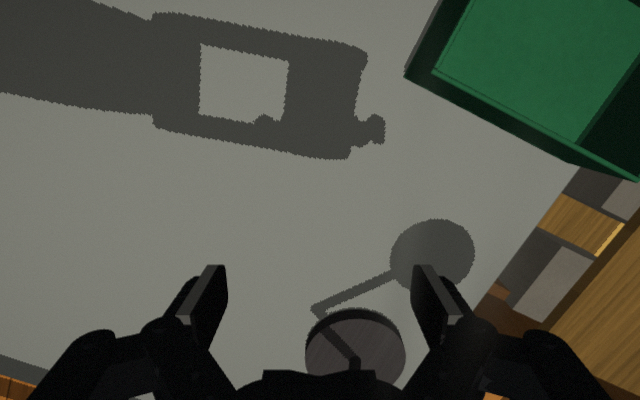

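Scene: the arbor (plain head) is at (427,168), the right-most arm in the stand, and the truing head at (228,240). In top: the arbor at (222,183), ball (249,184), paddle (274,184), truing sleeve (418,187). Now I'll measure.

```bash
python3 - <<'E'
from h import *
for n,boxes in (("top0",{"arbor":(205,165,240,200),"ball":(240,170,260,200),"paddle":(262,172,286,198),"sleeve":(395,168,440,208)}),("scene0",{"arbor":(415,150,438,185),"ball":(394,160,414,190),"paddle":(368,168,390,196),"sleeve":(205,215,250,260)})):
    im,d,K,P=load(n); c=cloud(d,K,P)
    for k,(a,b,e,f) in boxes.items():
        q=c[b:f,a:e].reshape(-1,3); q=q[d[b:f,a:e].ravel()>0]
        h=np.histogram(q[:,2],np.arange(0,.16,.005)); print(n,k,"zmax",q[:,2].max().round(4),[(round(x,3),int(y)) for x,y in zip(h[1],h[0]) if y>8])
        if k!="sleeve":
            for lo,hi in((.076,.2),(.105,.2)):
                w=q[(q[:,2]>lo)&(q[:,2]<hi)]; 
                if len(w): print(lo,w.mean(0).round(4),w.min(0).round(4),w.max(0).round(4),len(w))
        else:
            w=q[q[:,2]>.079];print(w.mean(0).round(4),w.min(0).round(4),w.max(0).round(4),len(w))
E
```

```text
top0 arbor zmax 0.1201 [(np.float64(0.0), 161), (np.float64(0.005), 21), (np.float64(0.01), 33), (np.float64(0.065), 306), (np.float64(0.07), 274), (np.float64(0.075), 47), (np.float64(0.085), 9), (np.float64(0.11), 37), (np.float64(0.115), 47)]
0.076 [0.5863 0.2678 0.1023] [0.5621 0.2343 0.0761] [0.6057 0.2826 0.1201] 154
0.105 [0.5878 0.2702 0.1148] [0.5766 0.2593 0.1059] [0.5994 0.2825 0.1201] 92
top0 ball zmax 0.1217 [(np.float64(0.0), 45), (np.float64(0.005), 14), (np.float64(0.01), 40), (np.float64(0.065), 141), (np.float64(0.07), 133), (np.float64(0.075), 40), (np.float64(0.1), 10), (np.float64(0.105), 26), (np.float64(0.11), 45), (np.float64(0.115), 17)]
0.076 [0.5859 0.2089 0.1021] [0.5718 0.1951 0.0761] [0.6015 0.2255 0.1217] 136
0.105 [0.5878 0.2099 0.112 ] [0.5777 0.1986 0.1053] [0.5992 0.2218 0.1217] 89
top0 paddle zmax 0.1223 [(np.float64(0.0), 36), (np.float64(0.005), 15), (np.float64(0.01), 32), (np.float64(0.015), 9), (np.float64(0.065), 147), (np.float64(0.07), 163), (np.float64(0.075), 38), (np.float64(0.09), 11), (np.float64(0.1), 9), (np.float64(0.11), 15), (np.f
[... 1983 characters left out ...]
4(0.105), 35), (np.float64(0.11), 29), (np.float64(0.115), 67)]
0.076 [0.5947 0.15   0.1003] [0.5789 0.133  0.0761] [0.6063 0.1709 0.1198] 295
0.105 [0.5941 0.1503 0.1136] [0.5848 0.133  0.1052] [0.5991 0.1701 0.1198] 131
scene0 sleeve zmax 0.0956 [(np.float64(0.0), 340), (np.float64(0.015), 62), (np.float64(0.02), 88), (np.float64(0.035), 17), (np.float64(0.04), 29), (np.float64(0.045), 53), (np.float64(0.05), 72), (np.float64(0.055), 73), (np.float64(0.06), 82), (np.float64(0.065), 73), (np.float64(0.07), 251), (np.float64(0.075), 235), (np.float64(0.08), 63), (np.float64(0.085), 63), (np.float64(0.09), 184)]
[ 0.5937 -0.1839  0.0893] [ 0.5707 -0.2024  0.079 ] [ 0.6105 -0.1643  0.0956] 321
```

```bash
python3 - <<'E'
from h import *
s=manip.sense();M=R.from_rotvec(s["tcp_rot"]).as_matrix();print(M.round(3));print(np.degrees(np.arctan2(M[1,1],M[0,1])))
T=np.array(manip.camera_info("wrist")["T_tool_cam"]);print(T.round(4)); print(manip.camera_info("wrist")["camera_matrix"])
E
python3 - <<'E'
import cv2
for n,b in(("top0",(195,150,300,220)),("scene0",(340,140,450,240))):
    im=cv2.imread(f"pics/{n}.png")[b[1]:b[3],b[0]:b[2]];cv2.imwrite(f"pics/{n}_z.png",cv2.resize(im,None,fx=5,fy=5))
E
```

```text
[[ 0.905  0.425 -0.001]
 [ 0.425 -0.905  0.002]
 [ 0.    -0.002 -1.   ]]
-64.8563148160943
[[-1.800e-03 -9.460e-01 -3.241e-01  8.310e-02]
 [ 1.000e+00 -1.400e-03 -1.400e-03 -3.000e-04]
 [ 9.000e-04 -3.241e-01  9.460e-01 -1.585e-01]
 [ 0.000e+00  0.000e+00  0.000e+00  1.000e+00]]
[[323.43481592   0.         318.68407241]
 [  0.         323.43481592 200.82182231]
 [  0.           0.           1.        ]]
```

View pics/scene0_z.png

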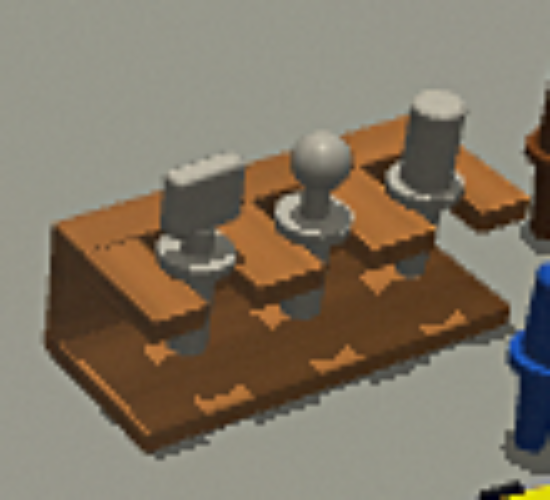

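Arbor confirmed at y≈0.27. First I'll look at the socket from above, on the way to the stand.

Call:
jog_arm([
  [[348,335,45],[0,0,1.132],-1],
  [[348,335,45],[0,0,1.132],-1],
  [[348,335,45],[0,0,1.132],-1],
  [[348,335,45],[0,0,1.132],-1],
  [[348,335,45],[0,0,1.132],-1],
  [[348,335,45],[0,0,1.132],-1],
  [[348,335,45],[0,0,1.132],-1],
  [[348,335,45],[0,0,1.132],-1],
  [[348,335,45],[0,0,1.132],-1],
  [[348,335,45],[0,0,1.132],-1],
  [[348,335,45],[0,0,1.132],-1],
  [[348,335,45],[0,0,1.132],-1],
])

```text
time_s: 1.65
tool_pos: [0.5915, -0.1867, 0.2603]
tcp_rot: [-2.223, -2.219, 0.0]
ft_force: [-0.3, 0.4, -0.0]
opening: 0.995
```

```bash
python3 - <<'E'
from h import *
snap("wrist","w_s1");s=manip.sense();print(s["tool_pos"],R.from_rotvec(s["tcp_rot"]).as_matrix().round(3),s["joint_vel"].round(3),s["ft_force"])
E
```

```text
[ 0.59161948 -0.18653921  0.26039643] [[ 0.002  1.    -0.   ]
 [ 1.    -0.002 -0.   ]
 [-0.    -0.    -1.   ]] [ 0.005  0.001 -0.005  0.002 -0.001  0.   ] [ 0.83897611 -0.035767   -0.16545513]
```

View pics/w_s1.png

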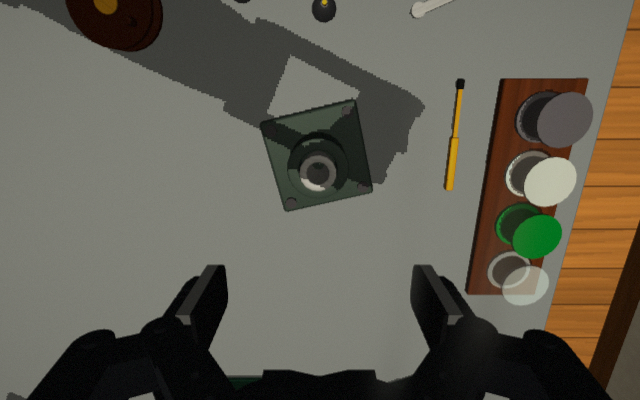

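Wrist view: sleeve ring at about (318,173), base around it, pick at (455,135). Second viewpoint next.

Call:
jog_arm([
  [[0,30,-60],[0,0,0],-1],
  [[0,30,-60],[0,0,0],-1],
  [[0,30,-60],[0,0,0],-1],
  [[0,30,-60],[0,0,0],-1],
])

```text
time_s: 2.2
tool_pos: [0.5941, -0.1572, 0.2033]
tcp_rot: [2.219, 2.217, 0.003]
ft_force: [0.3, -0.1, 0.5]
opening: 0.998
```

```bash
python3 - <<'E'
from h import *
snap("wrist","w_s2");s=manip.sense();print(s["tool_pos"])
for t in("w_s1","w_s2"):
    im,d,K,P=load(t);c=cloud(d,K,P)
    m=(abs(c[...,0]-.592)<.05)&(abs(c[...,1]+.185)<.05)&(c[...,2]>.083)&(c[...,2]<.12)&(d>0)
    q=c[m];zt=np.median(q[q[:,2]>np.percentile(q[:,2],70)-.002][:,2]);mm=m&(c[...,2]>zt-.003);q=c[mm]
    print(t,len(q),zt,q.mean(0),(q.min(0)+q.max(0))/2,q.max(0)-q.min(0))
    v,u=np.nonzero(mm); print("px",u.mean(),v.mean(),u.min(),u.max(),v.min(),v.max())
    cs,_=cv2.findContours(mm.astype(np.uint8),cv2.RETR_EXTERNAL,cv2.CHAIN_APPROX_NONE);k=max(cs,key=cv2.contourArea);e=cv2.fitEllipse(k);print(e, ray(*e[0],K,P,zt))
b=cv2.imread("pics/w_s2.png");cv2.imwrite("pics/w_s2z.png",cv2.resize(b[120:320,200:440],None,fx=3,fy=3))
E
```

```text
[ 0.59402196 -0.15707735  0.2032513 ]
w_s1 693 0.09288477750776991 [ 0.58927857 -0.1832059   0.09280195] [ 0.58888377 -0.18362001  0.09268125] [0.03749442 0.03822012 0.00544744]
px 317.3492063492063 172.14285714285714 299 335 154 190
((317.3226013183594, 172.1784210205078), (35.37467956542969, 36.02939224243164), 90.42732238769531) [ 0.58925112 -0.18310265  0.09288478]
w_s2 895 0.0928432979405791 [ 0.58916286 -0.18308782  0.09269358] [ 0.58904852 -0.18356351  0.09240473] [0.03702386 0.03832373 0.00510055]
px 313.531843575419 218.92290502793296 293 334 199 239
((313.5613098144531, 218.882568359375), (39.2380256652832, 41.52866744995117), 90.0693359375) [ 0.58919176 -0.18284935  0.0928433 ]
```

View pics/w_s2z.png

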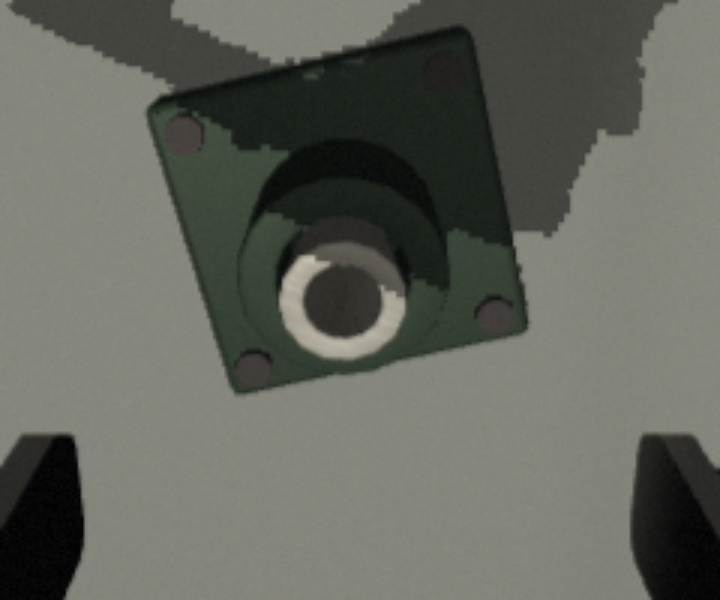

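Sleeve top ring at (315,218) in the second view. Both views agree: mouth ≈ (0.589,-0.183,0.093). Now I'll view the arbor from the same relative pose.

Call:
jog_arm([
  [[0,453,25],[0,0,0],-1],
  [[0,453,25],[0,0,0],-1],
  [[0,453,25],[0,0,0],-1],
  [[0,453,25],[0,0,0],-1],
  [[0,453,25],[0,0,0],-1],
  [[0,453,25],[0,0,0],-1],
  [[0,453,25],[0,0,0],-1],
  [[0,453,25],[0,0,0],-1],
  [[0,453,25],[0,0,0],-1],
  [[0,453,25],[0,0,0],-1],
  [[0,453,25],[0,0,0],-1],
])

```text
time_s: 3.62
tool_pos: [0.5928, 0.2954, 0.2255]
tcp_rot: [2.224, 2.218, -0.001]
ft_force: [-0.4, 0.1, -0.2]
opening: 0.999
```

```bash
cat > arb.py <<'E'
from h import *
import sys
t=sys.argv[1]
snap("wrist",t);s=manip.sense();print(s["tool_pos"])
im,d,K,P=load(t);c=cloud(d,K,P)
m=(abs(c[...,0]-.59)<.025)&(abs(c[...,1]-.270)<.025)&(c[...,2]>.08)&(c[...,2]<.13)&(d>0)
q=c[m];zt=np.median(q[q[:,2]>np.percentile(q[:,2],90)-.003][:,2]);mm=m&(c[...,2]>zt-.003);q=c[mm]
print(t,len(q),zt,q.mean(0),(q.min(0)+q.max(0))/2,q.max(0)-q.min(0))
v,u=np.nonzero(mm); print("px",u.min(),u.max(),v.min(),v.max())
cs,_=cv2.findContours(mm.astype(np.uint8),cv2.RETR_EXTERNAL,cv2.CHAIN_APPROX_NONE);k=max(cs,key=cv2.contourArea);e=cv2.fitEllipse(k);print(e, ray(*e[0],K,P,zt))
# collar ring, plate heights
w=c[(abs(c[...,0]-.59)<.03)&(abs(c[...,1]-.27)<.03)&(d>0)&(c[...,2]>.055)]
print([(round(x,3),int(y)) for y,x in zip(*np.histogram(w[:,2],np.arange(.056,.13,.003))) if y>5])
b=cv2.imread(f"pics/{t}.png");cv2.imwrite(f"pics/{t}z.png",cv2.resize(b[90:330,180:460],None,fx=2.5,fy=2.5))
E
python3 arb.py w_a1
```

```text
[0.59270813 0.29564094 0.22543982]
w_a1 514 0.11560333533827047 [0.5891206  0.27382479 0.11553848] [0.58908419 0.27340856 0.11547607] [0.02242052 0.02325973 0.00512607]
px 303 328 203 227
((315.51593017578125, 215.09280395507812), (24.104459762573242, 25.4242000579834), 89.94330596923828) [0.58911234 0.27389513 0.11560334]
[(np.float64(0.059), 29), (np.float64(0.062), 29), (np.float64(0.065), 40), (np.float64(0.068), 1271), (np.float64(0.071), 75), (np.float64(0.074), 287), (np.float64(0.077), 31), (np.float64(0.08), 18), (np.float64(0.083), 24), (np.float64(0.086), 24), (np.float64(0.089), 20), (np.float64(0.092), 23), (np.float64(0.095), 28), (np.float64(0.098), 23), (np.float64(0.101), 22), (np.float64(0.104), 28), (np.float64(0.107), 28), (np.float64(0.11), 24), (np.float64(0.113), 368), (np.float64(0.116), 145)]
```

View pics/w_a1z.png

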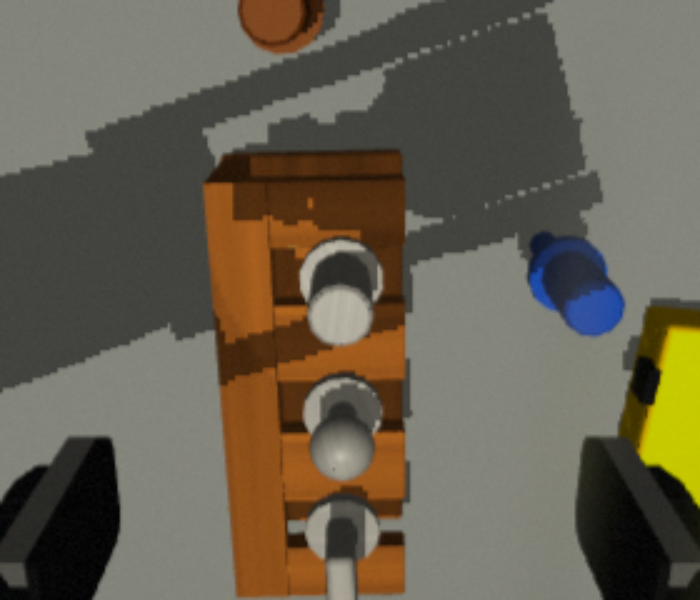

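The arbor head top is at wrist (315,215), i.e. (0.589,0.274,0.1156). The blue decoy lies at +x, so I'll half close the jaws before descending. Second, closer view next.

Call:
jog_arm([
  [[-4,-23,-55],[0,0,0],0],
  [[-4,-23,-55],[0,0,0],0],
  [[-4,-23,-55],[0,0,0],0],
  [[-4,-23,-55],[0,0,0],0],
  [[-4,-23,-55],[0,0,0],0],
])

```text
time_s: 4.3
tool_pos: [0.5899, 0.2755, 0.173]
tcp_rot: [2.219, 2.221, 0.006]
ft_force: [0.1, -0.1, -0.6]
opening: 0.496
```

```bash
python3 arb.py w_a2; python3 - <<'E'
from h import *
im,d,K,P=load("w_a1");c=cloud(d,K,P);b=(im[...,2].astype(int)>im[...,0]+60)&(d>0);q=c[b&(c[...,2]>.05)];print("blue",q.min(0),q.max(0))
print(manip.sense()["opening"],manip.sense()["ft_force"])
snap("top","top2")
E
```

```text
[0.58947794 0.27532868 0.17234893]
w_a2 797 0.11559144793798685 [0.58913516 0.27374729 0.11552346] [0.58896688 0.27339687 0.11544441] [0.02318084 0.02340843 0.00557591]
px 302 334 200 231
((318.275634765625, 216.17855834960938), (30.154499053955078, 31.845422744750977), 88.0348129272461) [0.58914136 0.27383349 0.11559145]
[(np.float64(0.056), 14), (np.float64(0.059), 37), (np.float64(0.062), 47), (np.float64(0.065), 47), (np.float64(0.068), 1836), (np.float64(0.071), 91), (np.float64(0.074), 404), (np.float64(0.077), 44), (np.float64(0.08), 33), (np.float64(0.083), 28), (np.float64(0.086), 33), (np.float64(0.089), 30), (np.float64(0.092), 31), (np.float64(0.095), 38), (np.float64(0.098), 37), (np.float64(0.101), 37), (np.float64(0.104), 36), (np.float64(0.107), 38), (np.float64(0.11), 42), (np.float64(0.113), 569), (np.float64(0.116), 220)]
blue [0.67138939 0.25046067 0.05000818] [0.70428172 0.27844662 0.09241718]
0.4951480846215957 [0.13151139 0.23874666 0.30975966]
```

View pics/w_a2z.png

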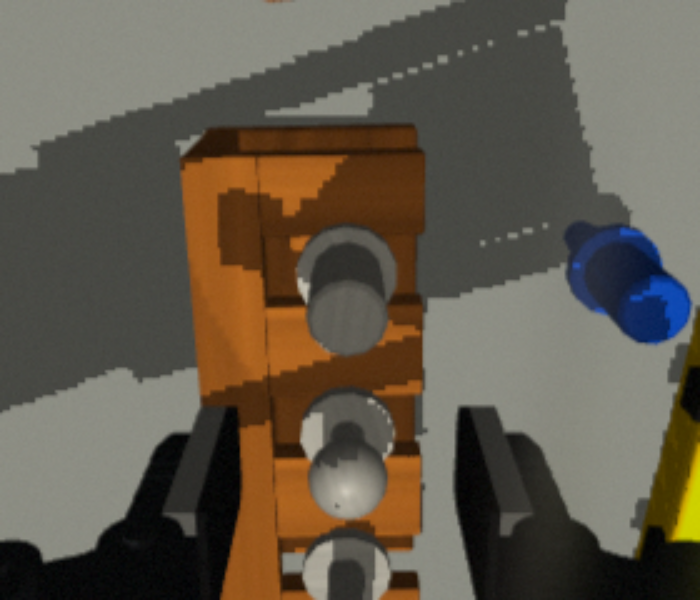

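Head at wrist (319,216): the two views agree to 0.1 mm and it is centred between the pads. Descending to grasp.

Call:
jog_arm([
  [[0,-3,-40],[0,0,0],0],
  [[0,-3,-71],[0,0,0],0],
  [[0,-3,-71],[0,0,0],0],
  [[0,-3,-71],[0,0,0],0],
  [[0,-3,-71],[0,0,0],1],
  [[0,-3,-71],[0,0,0],1],
  [[0,-3,-71],[0,0,0],1],
  [[0,-3,-71],[0,0,0],1],
  [[0,-3,-71],[0,0,0],1],
  [[0,-3,-71],[0,0,0],1],
], force=50)

```text
time_s: 5.65
tool_pos: [0.5888, 0.2716, 0.1002]
tcp_rot: [2.221, 2.221, 0.002]
ft_force: [-0.5, -0.1, 5.1]
opening: -0.002
```

```bash
python3 arb.py w_a3; python3 -c "
from h import *
s=manip.sense();print(s['tool_pos'],s['opening'],s['ft_force'],s['ft_torque'])"
```

```text
[0.58880216 0.27163418 0.10019615]
w_a3 343 0.12736293348423458 [0.58784906 0.28092021 0.12727037] [0.58790628 0.28084203 0.12717721] [0.02707116 0.00555209 0.00562682]
px 289 348 254 269
((317.958984375, 257.7048645019531), (6.555058002471924, 32.759368896484375), 90.38225555419922) [0.5876835  0.28297249 0.12736293]
[(np.float64(0.056), 18), (np.float64(0.059), 72), (np.float64(0.062), 89), (np.float64(0.065), 109), (np.float64(0.068), 2818), (np.float64(0.071), 154), (np.float64(0.074), 754), (np.float64(0.077), 87), (np.float64(0.08), 68), (np.float64(0.083), 68), (np.float64(0.086), 72), (np.float64(0.089), 82), (np.float64(0.092), 83), (np.float64(0.095), 87), (np.float64(0.098), 92), (np.float64(0.101), 102), (np.float64(0.104), 95), (np.float64(0.107), 113), (np.float64(0.11), 110), (np.float64(0.113), 314), (np.float64(0.116), 86), (np.float64(0.119), 67), (np.float64(0.122), 142), (np.float64(0.125), 173)]
[0.58880216 0.27163418 0.10019615] 0.001986799184033687 [0.45851614 0.14289689 5.79187043] [-0.05498201  0.08148757  0.00799699]
```

View pics/w_a3.png

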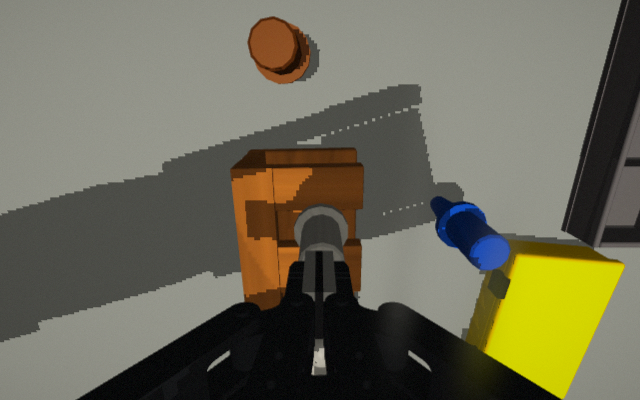

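```bash
python3 - <<'E'
from h import *
im,d,K,P=load("w_a3");c=cloud(d,K,P)
for v in range(195,330,6): print(v,[c[v,u].round(4).tolist() for u in (300,312,318,330)])
Pi=np.linalg.inv(P)
for p in([.5888,.2716,.083],[.5888,.2716,.1156],[.589,.2738,.1156]):
    q=Pi[:3,:3]@p+Pi[:3,3];q=K@q;print(p,q[:2]/q[2])
b=cv2.imread("pics/w_a3.png");cv2.imwrite("pics/w_a3z.png",cv2.resize(b[180:400,200:440],None,fx=2.7,fy=2.7))
snap("scene","sc3");b=cv2.imread("pics/sc3.png");cv2.imwrite("pics/sc3z.png",cv2.resize(b[100:250,330:480],None,fx=4,fy=4))
E
```

```text
195 [[0.5766, 0.2945, 0.0697], [0.584, 0.2944, 0.0694], [0.5877, 0.295, 0.0712], [0.595, 0.2947, 0.0703]]
201 [[0.5766, 0.2908, 0.0703], [0.584, 0.2903, 0.0689], [0.5877, 0.2911, 0.0712], [0.5951, 0.2905, 0.0694]]
207 [[0.5765, 0.2868, 0.0701], [0.584, 0.2884, 0.0745], [0.5877, 0.2887, 0.0753], [0.5949, 0.2887, 0.0753]]
213 [[0.5766, 0.2837, 0.0723], [0.588, 0.3553, 0.2587], [0.5877, 0.2851, 0.076], [0.5949, 0.285, 0.0758]]
219 [[0.5767, 0.2808, 0.0751], [0.5842, 0.2838, 0.0825], [0.5877, 0.2844, 0.0839], [0.5947, 0.2835, 0.0817]]
225 [[0.5767, 0.2775, 0.0767], [0.5843, 0.283, 0.0896], [0.5877, 0.2841, 0.0921], [0.5944, 0.2834, 0.0905]]
231 [[0.5765, 0.273, 0.0756], [0.5844, 0.2833, 0.0984], [0.5877, 0.2845, 0.1012], [0.5942, 0.2835, 0.099]]
237 [[0.5764, 0.2687, 0.0751], [0.5846, 0.2834, 0.1063], [0.5877, 0.284, 0.1076], [0.5939, 0.2832, 0.1059]]
243 [[0.5775, 0.2739, 0.0939], [0.5847, 0.2838, 0.114], [0.5877, 0.2845, 0.1154], [0.5937, 0.2832, 0.1129]]
249 [[0.5782, 0.2765, 0.1062], [0.5848, 0.2817, 0.1163], [0.5877, 0.2811, 0.1153], [0.5936, 0.2814, 0.1157]]
255 [[0.5787, 0.2774, 0
[... 829 characters left out ...]
592]]
303 [[0.5814, 0.2843, 0.1624], [0.5856, 0.2839, 0.1618], [0.5877, 0.2777, 0.1534], [0.592, 0.2836, 0.1615]]
309 [[0.5815, 0.2836, 0.1647], [0.5856, 0.2831, 0.1642], [0.5877, 0.2744, 0.1527], [0.5919, 0.2837, 0.165]]
315 [[0.5817, 0.284, 0.1684], [0.5856, 0.2807, 0.1642], [0.5877, 0.2722, 0.1535], [0.5918, 0.284, 0.1685]]
321 [[0.5818, 0.2835, 0.1708], [0.5856, 0.2777, 0.1637], [0.5877, 0.2694, 0.1536], [0.5916, 0.2845, 0.172]]
327 [[0.582, 0.2845, 0.1748], [0.5856, 0.2748, 0.1634], [0.5877, 0.266, 0.1529], [0.5916, 0.2837, 0.1739]]
[0.5888, 0.2716, 0.083] [319.93578314 238.27298346]
[0.5888, 0.2716, 0.1156] [320.25790079 266.37084433]
[0.589, 0.2738, 0.1156] [320.65700606 262.49467675]
```

View pics/w_a3z.png

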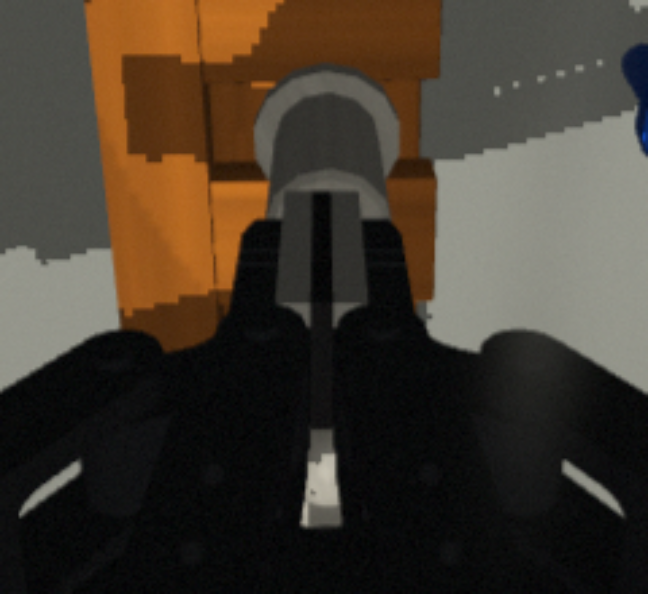

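View pics/sc3z.png

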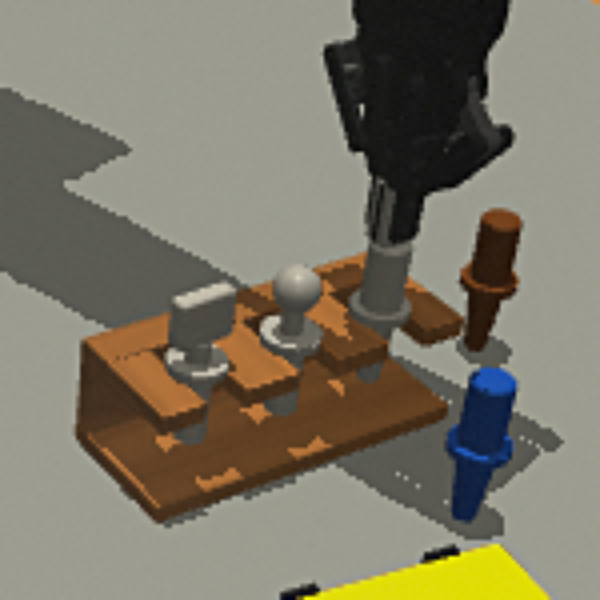

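The fingers shut above the head: the picture and the depth both put the tips at z≈0.116 with the TCP at 0.100. I'll check the pads' position in the tool frame from earlier views.

```bash
python3 - <<'E'
from h import *
T=np.array(manip.camera_info("wrist")["T_tool_cam"])
for t in("w_s1","w_a1","w_a2","w_a3"):
    im,d,K,P=load(t);c=cloud(d,K,T)
    m=(d>0)&(d<.24)&(im.max(-1)<110)&(abs(c[...,0])<.03)
    q=c[m&(c[...,2]<.04)&(c[...,2]>-.08)]
    i=np.argsort(q[:,2])[::-1]; print(t,len(q),np.percentile(q[:,2],[100,99.5,99,97]).round(4)); print(q[i[:200:40]].round(4).tolist())
s=manip.sense();print(s["joints"],s["opening"])
E
```

```text
w_s1 10168 [-0.0281 -0.03   -0.0309 -0.0336]
[[-0.0002, -0.0439, -0.0281], [-0.0058, 0.0418, -0.0297], [0.0023, 0.0417, -0.0306], [0.01, -0.0434, -0.0313], [0.0094, -0.0437, -0.0319]]
w_a1 10134 [-0.028  -0.0301 -0.031  -0.0337]
[[-0.0003, -0.0439, -0.028], [0.0061, -0.0433, -0.0299], [-0.0035, -0.0435, -0.0305], [0.0094, 0.0418, -0.0313], [0.0032, -0.0435, -0.0318]]
w_a2 15757 [-0.0165 -0.0212 -0.0226 -0.0272]
[[0.0042, -0.0224, -0.0165], [-0.0023, 0.0205, -0.0198], [-0.0048, 0.0205, -0.0212], [0.0109, 0.0207, -0.0218], [0.0005, 0.0205, -0.0226]]
w_a3 21575 [0.04   0.0381 0.0362 0.0315]
[[0.0037, 0.0933, 0.04], [0.0054, 0.0999, 0.0391], [-0.0035, 0.0876, 0.0384], [-0.0062, 0.0871, 0.0378], [-0.0042, -0.0283, 0.0371]]
[2.98889849e-01 4.64549952e-01 1.45096145e+00 2.29130367e-05
 1.22479553e+00 2.98911847e-01] 0.0021733657664099893
```

The picture tells the real geometry. The tips are about 15.5 mm *behind* the reported TCP when shut, and 20 mm behind at half opening (free-air depth: open −29, half −20 mm), not 17 mm ahead as the text says. The head took only a light 5 N touch. I'll back up, reopen, and go down by measured tip heights: tips at 0.085, so TCP at 0.066.

Call:
jog_arm([
  [[0,1,20],[0,0,0],0],
  [[0,1,20],[0,0,0],0],
  [[0,1,20],[0,0,0],0],
  [[0,1,20],[0,0,0],0],
  [[0,1,20],[0,0,0],0],
])

```text
time_s: 6.38
tool_pos: [0.5879, 0.2723, 0.1187]
tcp_rot: [-2.221, -2.221, 0.002]
ft_force: [-0.0, -0.4, 0.1]
opening: 0.499
```

```bash
python3 arb.py w_a4
```

```text
[0.5879348  0.27234863 0.11884032]
w_a4 1280 0.11565185835770372 [0.58921404 0.27389092 0.11555471] [0.58923296 0.27273563 0.11514729] [0.02309659 0.02432261 0.00498121]
px 302 343 227 266
((322.4852600097656, 246.511474609375), (38.09048843383789, 41.11589431762695), 86.13603973388672) [0.58920578 0.27397818 0.11565186]
[(np.float64(0.056), 20), (np.float64(0.059), 60), (np.float64(0.062), 81), (np.float64(0.065), 85), (np.float64(0.068), 2602), (np.float64(0.071), 128), (np.float64(0.074), 635), (np.float64(0.077), 69), (np.float64(0.08), 53), (np.float64(0.083), 52), (np.float64(0.086), 62), (np.float64(0.089), 61), (np.float64(0.092), 64), (np.float64(0.095), 62), (np.float64(0.098), 74), (np.float64(0.101), 72), (np.float64(0.104), 82), (np.float64(0.107), 76), (np.float64(0.11), 85), (np.float64(0.113), 905), (np.float64(0.116), 366)]
```

View pics/w_a4.png

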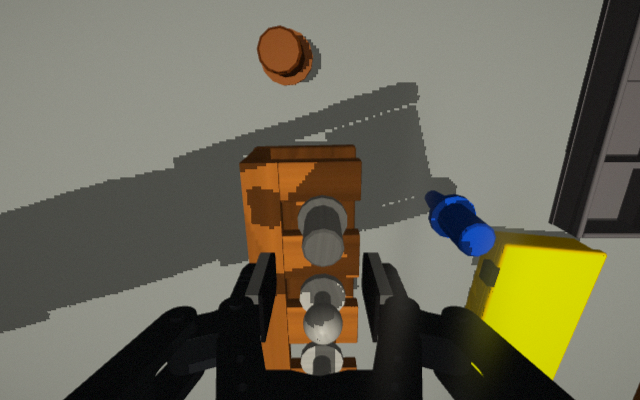

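Arbor unmoved (head top at (322,246), pads' middle at u≈319). Descend with +2 mm x, +1 mm y.

Call:
jog_arm([
  [[2,1,-20],[0,0,0],0],
  [[2,1,-53],[0,0,0],0],
  [[2,1,-53],[0,0,0],0],
  [[2,1,-53],[0,0,0],0],
  [[2,1,-53],[0,0,0],1],
  [[2,1,-53],[0,0,0],1],
  [[2,1,-53],[0,0,0],1],
  [[2,1,-53],[0,0,0],1],
  [[2,1,-53],[0,0,0],1],
], force=50)

```text
time_s: 7.55
tool_pos: [0.5913, 0.2739, 0.0681]
tcp_rot: [2.221, 2.221, 0.004]
ft_force: [-1.5, -0.8, 5.7]
opening: 0.264
```

```bash
python3 - <<'E'
from h import *
snap("wrist","w_a5")
b=cv2.imread("pics/w_a5.png");cv2.imwrite("pics/w_a5z.png",cv2.resize(b[180:400,200:440],None,fx=2.7,fy=2.7))
s=manip.sense();print(s)
E
```

```text
{'time_s': 7.6, 'joints': array([3.01044367e-01, 5.07199633e-01, 1.46178883e+00, 9.17013849e-05,
       1.16993795e+00, 3.00951588e-01]), 'joint_vel': array([-6.96974387e-05, -1.18663546e-03, -6.86275159e-04,  1.64829885e-03,
       -2.09615633e-03, -2.55284111e-04]), 'joint_efforts': array([-2.91406419e-01, -4.40442324e+01, -2.42409843e+01, -6.48159720e-02,
       -3.51850670e-01,  3.60923921e-03]), 'tool_pos': array([0.5913014 , 0.27387634, 0.06806127]), 'tcp_rot': array([2.22055138, 2.2206782 , 0.00376668]), 'ft_force': array([-1.65747773,  0.04539593,  5.25966297]), 'ft_torque': array([-0.03412669,  0.17248221, -0.00757999]), 'opening': 0.2672628864793137}
```

View pics/w_a5z.png

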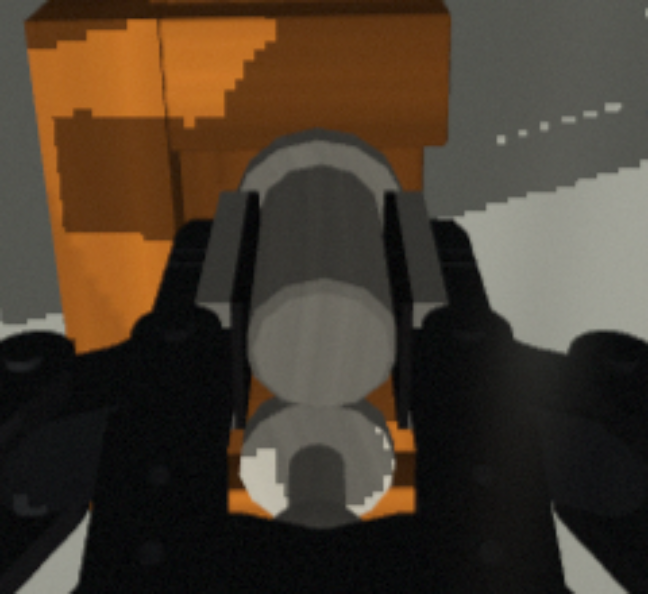

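The arbor is gripped (opening 0.265 ≈ 23 mm, head between the pads in the picture). Lift straight up 125 mm, above the neighbours.

Call:
jog_arm([
  [[0,0,10],[0,0,0],1],
  [[0,0,25],[0,0,0],1],
  [[0,0,50],[0,0,0],1],
  [[0,0,80],[0,0,0],1],
  [[0,0,110],[0,0,0],1],
  [[0,0,125],[0,0,0],1],
  [[0,0,125],[0,0,0],1],
  [[0,0,125],[0,0,0],1],
])

```text
time_s: 8.6
tool_pos: [0.5892, 0.2731, 0.1896]
tcp_rot: [-2.22, -2.22, 0.004]
ft_force: [-0.8, 0.1, -2.6]
opening: 0.267
```

```bash
python3 - <<'E'
from h import *
snap("wrist","w_a6");snap("scene","sc6")
b=cv2.imread("pics/w_a6.png");c=cv2.imread("pics/sc6.png")
cv2.imwrite("pics/c6.png",np.hstack([cv2.resize(b[150:400,200:440],(480,500)),cv2.resize(c[40:220,340:455],(319,500))]))
s=manip.sense();print(s['tool_pos'],s['opening'],s['ft_force'])
E
```

```text
[0.58908816 0.27307312 0.18923281] 0.2621639331127635 [ 0.64628567 -0.71876956 -3.09402897]
```

View pics/c6.png

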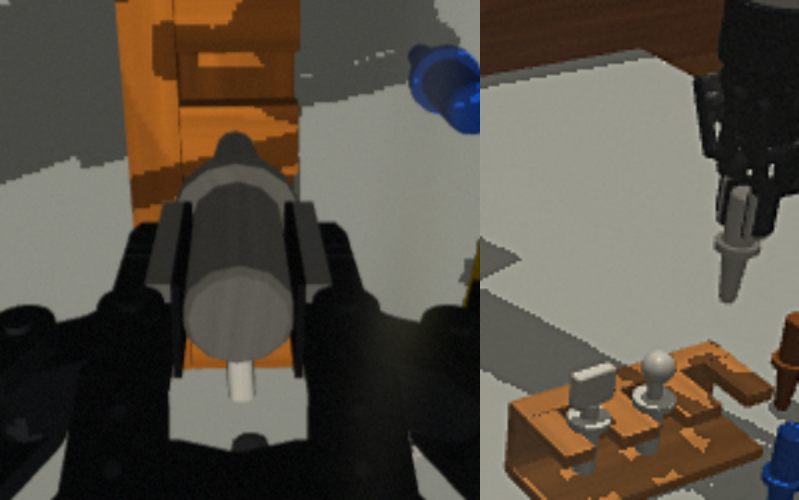

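```bash
cat > held.py <<'E'
from h import *
import sys
from scipy.optimize import least_squares
t=sys.argv[1]; tool=np.array(eval(sys.argv[2])) if len(sys.argv)>2 else None
im,d,K,P=load(t);c=cloud(d,K,P)
tp=np.array(eval(sys.argv[2]))
# top face: region near tool axis
m=(d>0)&(abs(c[...,0]-tp[0])<.019)&(abs(c[...,1]-tp[1])<.022)&(c[...,2]>tp[2]-.075)&(c[...,2]<tp[2]+.056)
q=c[m]
h=np.histogram(q[:,2]-tp[2],np.arange(-.08,.06,.004));print([(round(float(x),3),int(y)) for x,y in zip(h[1],h[0]) if y>4])
np.save("pics/q.npy",q)
zt=np.median(q[q[:,2]>tp[2]+.043][:,2]);g=m&(abs(c[...,2]-zt)<.003)
v,u=np.nonzero(g);cs,_=cv2.findContours(g.astype(np.uint8),0,cv2.CHAIN_APPROX_NONE);k=max(cs,key=cv2.contourArea);e=cv2.fitEllipse(k);ctr=ray(*e[0],K,P,zt)
print("top z",zt,"rel",zt-tp[2],"ellipse",np.round(e[1],1),"centre",ctr,"rel",(ctr-tp).round(4))
for a in np.arange(zt-.088,zt-.004,.006):
    w=q[(q[:,2]>a)&(q[:,2]<a+.006)]
    if len(w)>10: print(round(a-zt,3),len(w),"xmid",((w[:,0].min()+w[:,0].max())/2-tp[0]).round(4),"xw",np.ptp(w[:,0]).round(4),"ymax",(np.percentile(w[:,1],95)-tp[1]).round(4))
E
python3 held.py w_a6 "[0.5891,0.2731,0.1893]"
```

```text
[(-0.044, 12), (-0.04, 25), (-0.036, 34), (-0.032, 33), (-0.028, 43), (-0.024, 38), (-0.02, 28), (0.0, 82), (0.004, 503), (0.008, 412), (0.012, 144), (0.016, 212), (0.02, 308), (0.024, 353), (0.028, 364), (0.032, 422), (0.036, 435), (0.04, 477), (0.044, 1690), (0.048, 1134), (0.052, 715)]
top z 0.23730806523332684 rel 0.048008065233326846 ellipse [55.1 87.1] centre [0.58886572 0.2754312  0.23730807] rel [-0.0002  0.0023  0.048 ]
-0.088 44 xmid -0.0018 xw 0.0117 ymax 0.0059
-0.082 48 xmid -0.0015 xw 0.0133 ymax 0.0065
-0.076 64 xmid -0.0017 xw 0.0136 ymax 0.007
-0.07 45 xmid -0.0018 xw 0.0121 ymax 0.0076
-0.052 13 xmid -0.0013 xw 0.0261 ymax 0.0154
-0.046 575 xmid -0.0009 xw 0.0321 ymax 0.0155
-0.04 478 xmid -0.001 xw 0.03 ymax 0.0144
-0.034 287 xmid -0.0007 xw 0.0352 ymax 0.0109
-0.028 484 xmid 0.0002 xw 0.0374 ymax 0.0116
-0.022 542 xmid 0.0002 xw 0.0375 ymax 0.0116
-0.016 625 xmid 0.0002 xw 0.0374 ymax 0.0116
-0.01 711 xmid 0.0002 xw 0.0375 ymax 0.0116
```

The arbor hangs straight (tilt under ~1°), within 1 mm of the pads' middle. Carry it over the socket, tip still well above.

Call:
jog_arm([
  [[0,-60,0],[0,0,0],1],
  [[1,-115,0],[0,0,0],1],
  [[1,-170,0],[0,0,0],1],
  [[1,-225,0],[0,0,0],1],
  [[1,-280,0],[0,0,0],1],
  [[1,-335,0],[0,0,0],1],
  [[1,-390,-10],[0,0,0],1],
  [[1,-440,-25],[0,0,0],1],
  [[1,-455,-35],[0,0,0],1],
  [[1,-455,-35],[0,0,0],1],
  [[1,-455,-35],[0,0,0],1],
  [[1,-455,-35],[0,0,0],1],
])

```text
time_s: 10.2
tool_pos: [0.5918, -0.18, 0.1571]
tcp_rot: [2.219, 2.223, 0.001]
ft_force: [1.2, 0.7, -3.6]
opening: 0.267
```

```bash
python3 - <<'E'
from h import *
snap("wrist","w_b1");s=manip.sense();print(s['tool_pos'],s['opening'],s['ft_force'])
snap("scene","sc_b1");snap("top","top_b1")
b=cv2.imread("pics/w_b1.png");c=cv2.imread("pics/sc_b1.png")
cv2.imwrite("pics/cb1.png",np.hstack([cv2.resize(b[120:370,200:440],(432,450)),cv2.resize(c[130:290,165:290],(352,450))]))
E
```

```text
[ 0.59188688 -0.18013339  0.15716532] 0.26238770728115046 [ 1.31244939 -0.51239479 -2.53561082]
```

View pics/cb1.png

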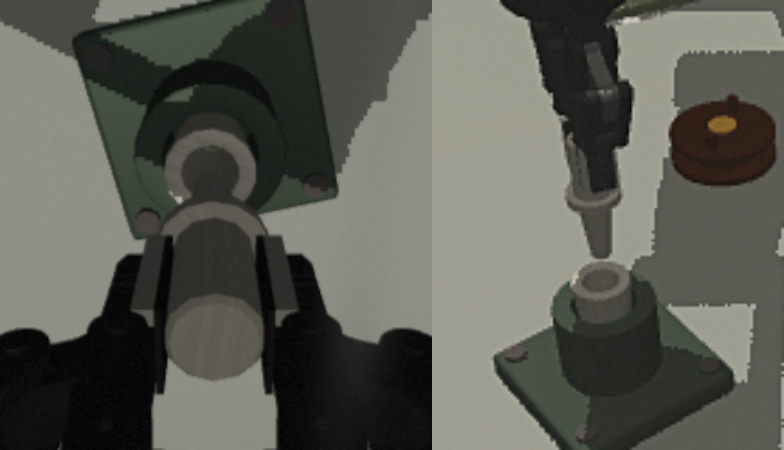

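```bash
python3 held.py w_b1 "[0.5919,-0.1801,0.1572]"|grep -v "^\[" ; cat > ring.py <<'E'
from h import *
import sys
from scipy.optimize import least_squares
im,d,K,P=load(sys.argv[1]);c=cloud(d,K,P)
z0=float(sys.argv[2]) if len(sys.argv)>2 else .0928
m=(d>0)&(abs(c[...,2]-z0)<.003)&(np.hypot(c[...,0]-.5895,c[...,1]+.183)<.025)
q=c[m];print(len(q),np.median(q[:,2]))
# outer boundary: farthest per angle bin
ce=np.array([.5895,-.183])
for _ in range(6):
    a=np.arctan2(q[:,1]-ce[1],q[:,0]-ce[0]);r=np.hypot(q[:,0]-ce[0],q[:,1]-ce[1])
    b=np.floor((a+np.pi)/(np.pi/18)).astype(int);pts=[q[b==k][np.argmax(r[b==k])] for k in range(36) if (b==k).sum()>3]
    pts=np.array(pts);rr=np.hypot(pts[:,0]-ce[0],pts[:,1]-ce[1]);pts=pts[abs(rr-.0193)<.0022]
    f=least_squares(lambda p:np.hypot(pts[:,0]-p[0],pts[:,1]-p[1])-p[2],[*ce,.019],loss="soft_l1",f_scale=.0005);ce=f.x[:2]
print("outer",len(pts),f.x.round(4))
a=np.arctan2(q[:,1]-ce[1],q[:,0]-ce[0]);r=np.hypot(q[:,0]-ce[0],q[:,1]-ce[1])
b=np.floor((a+np.pi)/(np.pi/12)).astype(int);print("inner/outer r by angle",[(k*15-180,round(1e3*r[b==k].min(),1),round(1e3*r[b==k].max(),1)) for k in range(24) if (b==k).sum()>3])
E
for t in w_s1 w_s2 w_b1; do echo $t; python3 ring.py $t; done
```

```text
top z 0.20481196546213795 rel 0.047611965462137945 ellipse [56.5 84.7] centre [ 0.59123239 -0.1774807   0.20481197] rel [-0.0007  0.0026  0.0476]
-0.088 45 xmid -0.0018 xw 0.0117 ymax 0.0061
-0.082 50 xmid -0.0015 xw 0.0132 ymax 0.0066
-0.076 61 xmid -0.0018 xw 0.0136 ymax 0.0072
-0.07 45 xmid -0.0015 xw 0.0114 ymax 0.0079
-0.046 542 xmid -0.0011 xw 0.0321 ymax 0.0156
-0.04 503 xmid -0.0012 xw 0.029 ymax 0.0146
-0.034 288 xmid -0.0009 xw 0.0353 ymax 0.0111
-0.028 484 xmid 0.0 xw 0.0378 ymax 0.0116
-0.022 549 xmid -0.0 xw 0.0377 ymax 0.0117
-0.016 639 xmid 0.0001 xw 0.0377 ymax 0.0117
-0.01 714 xmid 0.0 xw 0.0378 ymax 0.0117
w_s1
694 0.09285037263901688
outer 36 [ 0.5892 -0.1836  0.0189]
inner/outer r by angle [(-180, np.float64(11.7), np.float64(19.2)), (-165, np.float64(11.4), np.float64(19.1)), (-150, np.float64(11.5), np.float64(18.8)), (-135, np.float64(11.5), np.float64(18.8)), (-120, np.float64(11.6), np.float64(19.0)), (-105, np.float64(11.0), np.float64(19.2)), (-90, np.float64(11.8), np.float64(19.2)), (-75, np.float64(11.6), np.float64(19.0)), (-60, np.float64(11.3), np.flo
[... 1969 characters left out ...]
 np.float64(19.1)), (-135, np.float64(11.3), np.float64(18.2)), (-45, np.float64(11.6), np.float64(19.3)), (-30, np.float64(11.4), np.float64(19.1)), (-15, np.float64(11.4), np.float64(19.1)), (0, np.float64(11.2), np.float64(19.0)), (15, np.float64(11.3), np.float64(19.1)), (30, np.float64(11.2), np.float64(19.1)), (45, np.float64(11.5), np.float64(19.0)), (60, np.float64(11.7), np.float64(18.9)), (75, np.float64(11.6), np.float64(19.1)), (90, np.float64(11.7), np.float64(18.8)), (105, np.float64(11.1), np.float64(19.2)), (120, np.float64(11.7), np.float64(19.1)), (135, np.float64(10.9), np.float64(18.8)), (150, np.float64(11.7), np.float64(19.2)), (165, np.float64(11.2), np.float64(18.8))]
```

Socket in wrist camera coordinates: (0.5892,-0.1836,0.0928) in all three views. The shank is at TCP+(-0.0014,-0.0007), so shift (-1,-3) and go down.

Call:
jog_arm([
  [[-1,-3,0],[0,0,0],1],
  [[-1,-3,-8],[0,0,0],1],
  [[-1,-3,-18],[0,0,0],1],
  [[-1,-3,-28],[0,0,0],1],
  [[-1,-3,-38],[0,0,0],1],
  [[-1,-3,-46],[0,0,0],1],
  [[-1,-3,-46],[0,0,0],1],
  [[-1,-3,-46],[0,0,0],1],
])

```text
time_s: 11.35
tool_pos: [0.5906, -0.1847, 0.1107]
tcp_rot: [2.221, 2.221, 0.0]
ft_force: [-0.1, -0.9, -2.4]
opening: 0.263
```

```bash
python3 - <<'E'
from h import *
snap("wrist","w_b2");s=manip.sense();print(s['tool_pos'],s['opening'],s['ft_force'],s['ft_torque'])
snap("scene","sc_b2")
b=cv2.imread("pics/w_b2.png");c=cv2.imread("pics/sc_b2.png")
cv2.imwrite("pics/cb2.png",np.hstack([cv2.resize(b[120:370,200:440],(432,450)),cv2.resize(c[130:290,165:290],(352,450))]))
E
python3 ring.py w_b2
```

```text
[ 0.59074683 -0.18471815  0.11095545] 0.26544485693609415 [-0.34644443  0.63095824 -3.07121331] [-0.05320198  0.01262193  0.06184564]
1126 0.09289378887156878
outer 22 [ 0.5893 -0.1838  0.0191]
inner/outer r by angle [(-180, np.float64(14.8), np.float64(19.3)), (-15, np.float64(15.1), np.float64(19.2)), (0, np.float64(11.7), np.float64(19.3)), (15, np.float64(11.4), np.float64(19.1)), (30, np.float64(7.0), np.float64(19.4)), (45, np.float64(7.0), np.float64(19.1)), (60, np.float64(6.6), np.float64(19.1)), (75, np.float64(6.5), np.float64(19.2)), (90, np.float64(6.6), np.float64(18.8)), (105, np.float64(6.6), np.float64(19.3)), (120, np.float64(7.0), np.float64(19.3)), (135, np.float64(7.3), np.float64(19.0)), (150, np.float64(11.1), np.float64(19.2)), (165, np.float64(11.5), np.float64(19.1))]
```

View pics/cb2.png

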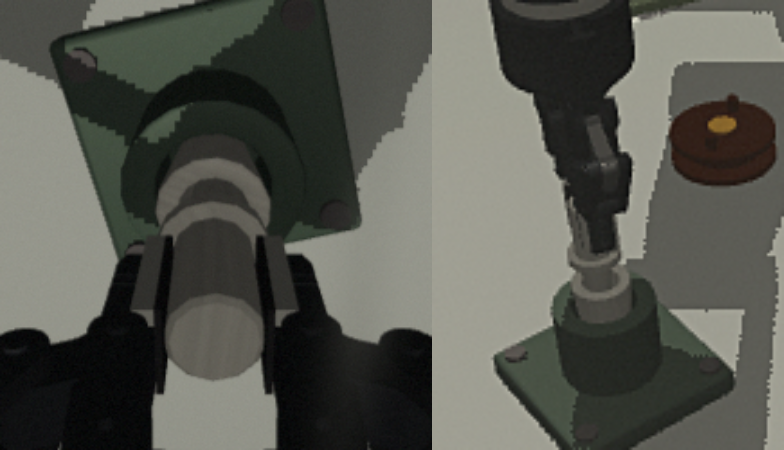

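The shank is in the mouth, no contact (z force is only the weight). y is 2 mm past the target, so correct and go 13 mm further.

Call:
jog_arm([
  [[0,2,0],[0,0,0],1],
  [[0,2,-5],[0,0,0],1],
  [[0,2,-9],[0,0,0],1],
  [[0,2,-13],[0,0,0],1],
  [[0,2,-13],[0,0,0],1],
  [[0,2,-13],[0,0,0],1],
])

```text
time_s: 12.2
tool_pos: [0.5903, -0.1825, 0.0974]
tcp_rot: [-2.221, -2.221, 0.0]
ft_force: [0.3, -0.5, -3.3]
opening: 0.265
```

```bash
python3 - <<'E'
from h import *
snap("wrist","w_b3");s=manip.sense();print(s['tool_pos'],s['opening'],s['ft_force'],s['ft_torque'])
b=cv2.imread("pics/w_b3.png");cv2.imwrite("pics/cb3.png",cv2.resize(b[150:350,220:420],(600,600)))
E
python3 ring.py w_b3;python3 held.py w_b3 "[0.5908,-0.1829,0.098]"|grep -v "^\["
```

```text
[ 0.59035145 -0.18260899  0.09746188] 0.2614500889626994 [ 0.09596648  0.58789716 -3.12483442] [-0.05658746 -0.00363145  0.00509034]
713 0.0928408934586879
outer 18 [ 0.5894 -0.1838  0.0191]
inner/outer r by angle [(0, np.float64(16.0), np.float64(19.3)), (15, np.float64(15.5), np.float64(19.1)), (30, np.float64(15.1), np.float64(19.2)), (45, np.float64(14.4), np.float64(19.2)), (60, np.float64(14.7), np.float64(19.2)), (75, np.float64(14.3), np.float64(19.4)), (90, np.float64(14.2), np.float64(19.1)), (105, np.float64(14.4), np.float64(19.4)), (120, np.float64(15.0), np.float64(19.3)), (135, np.float64(15.5), np.float64(19.1)), (150, np.float64(16.4), np.float64(19.3)), (165, np.float64(17.0), np.float64(19.1))]
top z 0.14515065618194023 rel 0.047150656181940226 ellipse [51.5 72.9] centre [ 0.5874553  -0.18122127  0.14515066] rel [-0.0033  0.0017  0.0472]
-0.088 63 xmid 0.0011 xw 0.0355 ymax 0.0152
-0.082 102 xmid 0.0011 xw 0.0357 ymax 0.0157
-0.076 515 xmid -0.0 xw 0.038 ymax 0.0216
-0.07 277 xmid -0.0 xw 0.0378 ymax 0.0216
-0.064 140 xmid -0.0016 xw 0.0341 ymax 0.0174
-0.058 525 xmid -0.0007 xw 0.0366 ymax 0.0177
-0.052 245 xmid -0.0011 xw 0.0356 ymax 0.0169
-0.046 583 xmid -0.0016 xw 0.032 ymax 0.0158
-0.04 477 xmid -0.0021 xw 0.029 ymax 0.0147
-0.034 284 xmid -0.0014 xw 0.0352 ymax 0.0113
-0.028 479 xmid -0.0 xw 0.0378 ymax 0.0119
-0.022 558 xmid -0.0 xw 0.0379 ymax 0.0119
-0.016 632 xmid -0.0 xw 0.038 ymax 0.012
-0.01 728 xmid -0.0 xw 0.0378 ymax 0.0119
```

View pics/cb3.png

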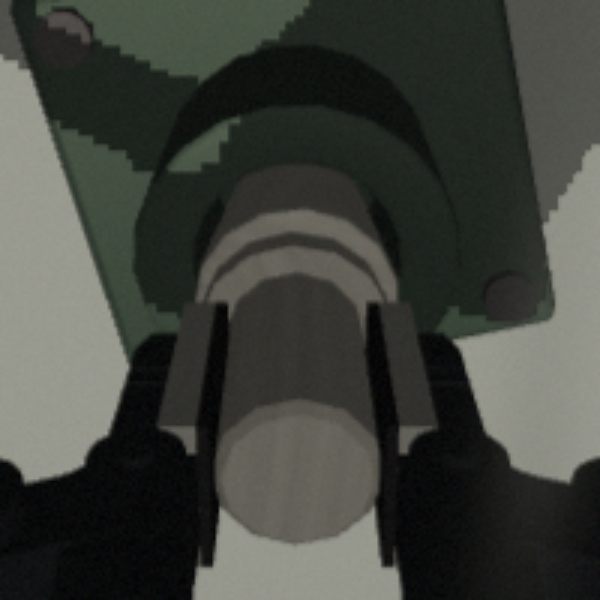

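Collar concentric with the sleeve, ~6 mm above it, no contact. Go 5 mm more, then let go.

Call:
jog_arm([
  [[0,0,-3],[0,0,0],1],
  [[0,0,-5],[0,0,0],1],
  [[0,0,-5],[0,0,0],1],
  [[0,0,-5],[0,0,0],1],
])

```text
time_s: 12.75
tool_pos: [0.5902, -0.1825, 0.0923]
tcp_rot: [-2.221, -2.221, 0.0]
ft_force: [-1.1, -0.2, -2.3]
opening: 0.265
```

```bash
python3 - <<'E'
from h import *
s=manip.sense();print(s['tool_pos'],s['opening'],s['ft_force'],s['ft_torque'])
E
```

```text
[ 0.59021305 -0.18252529  0.09232572] 0.26462673416806914 [-1.08655006 -0.16990313 -2.31561296] [-0.01318447 -0.03129415  0.0268016 ]
```

Call:
jog_arm([
  [[0,0,0],[0,0,0],0],
  [[0,0,0],[0,0,0],0],
  [[0,0,0],[0,0,0],0],
  [[0,0,0],[0,0,0],0],
  [[0,0,40],[0,0,0],0],
  [[0,0,75],[0,0,0],0],
  [[0,0,75],[0,0,0],0],
  [[0,0,75],[0,0,0],0],
])

```text
time_s: 13.75
tool_pos: [0.5898, -0.1823, 0.1668]
tcp_rot: [-2.221, -2.221, 0.0]
ft_force: [0.5, 0.5, -0.9]
opening: 0.5
```

```bash
cat > seat.py <<'E'
from h import *
import sys
t=sys.argv[1]
snap("wrist",t);s=manip.sense();print(s['tool_pos'],s['opening'],s['ft_force'].round(1))
im,d,K,P=load(t);c=cloud(d,K,P)
m=(d>0)&(np.hypot(c[...,0]-.5892,c[...,1]+.1836)<.02)&(c[...,2]>.1)
q=c[m];q=q[q[:,2]<.15]
zt=np.median(q[q[:,2]>np.percentile(q[:,2],95)-.004][:,2]);g=m&(abs(c[...,2]-zt)<.003)
cs,_=cv2.findContours(g.astype(np.uint8),0,cv2.CHAIN_APPROX_NONE);k=max(cs,key=cv2.contourArea);e=cv2.fitEllipse(k);w=c[g]
print("top",zt,"c",ray(*e[0],K,P,zt).round(4),((w.min(0)+w.max(0))/2).round(4),np.ptp(w,axis=0).round(4))
A=np.c_[w[:,:2]-w[:,:2].mean(0),np.ones(len(w))];print("top tilt",np.linalg.lstsq(A,w[:,2],rcond=None)[0][:2].round(3))
n=(d>0)&(np.hypot(c[...,0]-.5892,c[...,1]+.1836)<.024)
h=np.histogram(c[n][:,2],np.arange(.06,.15,.003));print([(round(float(x),3),int(y)) for x,y in zip(h[1],h[0]) if y>4])
w=c[n&(c[...,2]>zt-.037)&(c[...,2]<zt-.006)];print("head side xmid",[(((v:=w[(w[:,2]>a)&(w[:,2]<a+.008)])[:,0].min()+v[:,0].max())/2).round(4) for a in (zt-.036,zt-.026,zt-.016)],"ymax",[np.percentile(w[(w[:,2]>a)&(w[:,2]<a+.008)][:,1],95).round(4) for a in (zt-.036,zt-.026,zt-.016)])
b=cv2.imread(f"pics/{t}.png");cv2.imwrite(f"pics/{t}z.png",cv2.resize(b[130:330,220:420],(600,600)))
E
python3 seat.py w_c1
```

```text
[ 0.58927291 -0.18208193  0.16588703] 0.49951427047588187 [-0.2  0.8  0.7]
top 0.13885335583497183 c [ 0.589  -0.1824  0.1389] [ 0.5889 -0.1832  0.1383] [0.0235 0.0234 0.0049]
top tilt [ 0.004 -0.019]
[(0.06, 19), (0.063, 20), (0.066, 21), (0.069, 29), (0.072, 334), (0.075, 134), (0.078, 25), (0.081, 22), (0.084, 21), (0.087, 28), (0.09, 214), (0.093, 121), (0.096, 282), (0.099, 280), (0.102, 40), (0.105, 43), (0.108, 40), (0.111, 37), (0.114, 49), (0.117, 49), (0.12, 49), (0.123, 56), (0.126, 48), (0.129, 56), (0.132, 57), (0.135, 166), (0.138, 864)]
head side xmid [np.float64(0.5893), np.float64(0.5891), np.float64(0.5891)] ymax [np.float64(-0.1717), np.float64(-0.1716), np.float64(-0.1717)]
```

View pics/w_c1z.png

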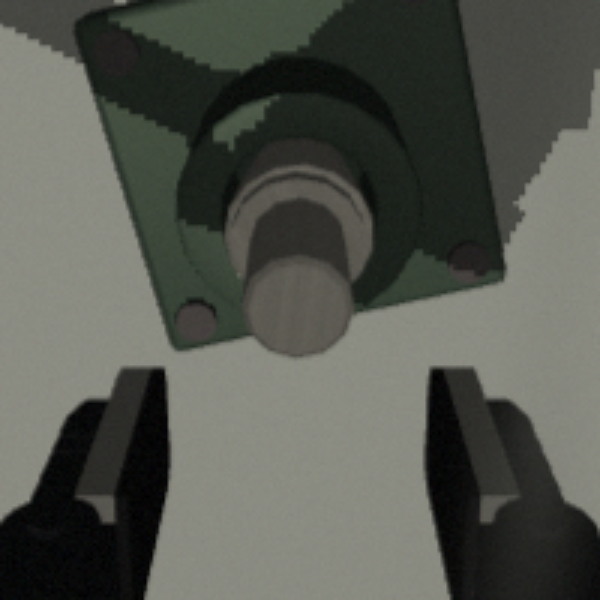

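Let go and seated: top at 0.1388 = mouth + 46 mm, centred (0.589,-0.183), no tilt; the released head is at (300,300) of the crop. Now shut the jaws and approach the top (contact expected at TCP ≈0.123).

Call:
jog_arm([
  [[0,-1,-10],[0,0,0],1],
  [[0,-1,-10],[0,0,0],1],
  [[0,-1,-10],[0,0,0],1],
  [[0,-1,-10],[0,0,0],1],
  [[0,-1,-25],[0,0,0],1],
  [[0,-1,-38],[0,0,0],1],
  [[0,-1,-38],[0,0,0],1],
  [[0,-1,-38],[0,0,0],1],
])

```text
time_s: 14.8
tool_pos: [0.5902, -0.1835, 0.1291]
tcp_rot: [-2.221, -2.221, 0.0]
ft_force: [0.2, 0.1, -0.3]
opening: -0.0
```

```bash
python3 seat.py w_c2
```

```text
[ 0.59054018 -0.1836691   0.1295959 ] 0.002040973632118748 [-0.5  0.  -0.7]
top 0.13862990600845151 c [ 0.5892 -0.1798  0.1386] [ 0.5889 -0.1776  0.1381] [0.0235 0.0122 0.0049]
top tilt [ 0.004 -0.061]
[(0.06, 31), (0.063, 34), (0.066, 46), (0.069, 38), (0.072, 421), (0.075, 199), (0.078, 32), (0.081, 41), (0.084, 43), (0.087, 48), (0.09, 279), (0.093, 177), (0.096, 423), (0.099, 372), (0.102, 63), (0.105, 69), (0.108, 71), (0.111, 63), (0.114, 82), (0.117, 80), (0.12, 80), (0.123, 85), (0.126, 98), (0.129, 96), (0.132, 100), (0.135, 179), (0.138, 355)]
head side xmid [np.float64(0.5891), np.float64(0.5891), np.float64(0.5892)] ymax [np.float64(-0.1718), np.float64(-0.1717), np.float64(-0.1717)]
```

View pics/w_c2z.png

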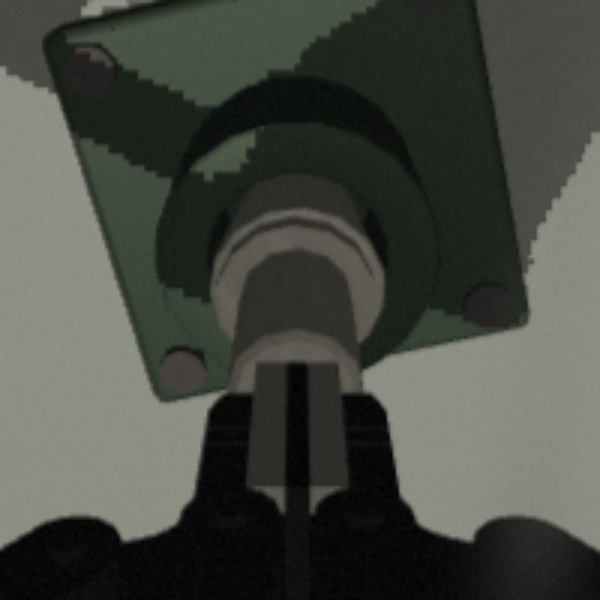

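Shut fingertips centred over the head, ~6 mm above. Step down, watching the force.

Call:
jog_arm([
  [[0,0,-2.5],[0,0,0],1],
  [[0,0,-5],[0,0,0],1],
  [[0,0,-5],[0,0,0],1],
])

```text
time_s: 15.22
tool_pos: [0.5901, -0.1834, 0.1241]
tcp_rot: [-2.221, -2.221, 0.0]
ft_force: [0.3, 0.6, -0.2]
opening: -0.001
```

Call:
jog_arm([
  [[0,0,-1],[0,0,0],1],
  [[0,0,-1],[0,0,0],1],
])

```text
time_s: 15.48
tool_pos: [0.5904, -0.1836, 0.1235]
tcp_rot: [2.221, 2.221, 0.0]
ft_force: [-0.8, -0.3, -0.3]
opening: -0.003
```

Call:
jog_arm([
  [[0,0,-1],[0,0,0],1],
  [[0,0,-1],[0,0,0],1],
])

```text
time_s: 15.72
tool_pos: [0.5907, -0.1837, 0.1234]
tcp_rot: [2.221, 2.221, 0.0]
ft_force: [-1.5, 0.8, 5.1]
opening: -0.001
```

Contact at TCP 0.1234; about 5 N per mm of command. Continue in 1 mm steps.

Call:
jog_arm([
  [[0,0,-1],[0,0,0],1],
  [[0,0,-1],[0,0,0],1],
])

```text
time_s: 15.98
tool_pos: [0.5907, -0.1837, 0.1227]
tcp_rot: [2.22, 2.221, 0.001]
ft_force: [-2.0, 0.9, 7.0]
opening: 0.005
```

Call:
jog_arm([
  [[0,0,-1],[0,0,0],1],
  [[0,0,-1],[0,0,0],1],
])

```text
time_s: 16.23
tool_pos: [0.5908, -0.1837, 0.1218]
tcp_rot: [2.22, 2.221, 0.001]
ft_force: [-2.1, 0.4, 6.4]
opening: -0.002
```

Call:
jog_arm([
  [[0,0,-1],[0,0,0],1],
  [[0,0,-1],[0,0,0],1],
])

```text
time_s: 16.48
tool_pos: [0.5908, -0.1837, 0.1209]
tcp_rot: [2.22, 2.221, 0.001]
ft_force: [-3.1, 1.0, 7.1]
opening: -0.002
```

The sleeve slides at ~7-8 N. Continue.

Call:
jog_arm([
  [[0,0,-1],[0,0,0],1],
  [[0,0,-1],[0,0,0],1],
])

```text
time_s: 16.73
tool_pos: [0.5908, -0.1838, 0.12]
tcp_rot: [2.22, 2.221, 0.001]
ft_force: [-2.4, 1.3, 8.1]
opening: 0.003
```

Call:
jog_arm([
  [[0,0,-1],[0,0,0],1],
  [[0,0,-1],[0,0,0],1],
])

```text
time_s: 16.98
tool_pos: [0.5908, -0.1838, 0.119]
tcp_rot: [2.22, 2.22, 0.001]
ft_force: [-2.4, 1.4, 8.6]
opening: -0.0
```

Call:
jog_arm([
  [[0,0,-1],[0,0,0],1],
  [[0,0,-1],[0,0,0],1],
])

```text
time_s: 17.23
tool_pos: [0.5908, -0.1838, 0.1181]
tcp_rot: [2.22, 2.22, 0.001]
ft_force: [-2.5, 0.5, 8.7]
opening: 0.001
```

Call:
jog_arm([
  [[0,0,-1],[0,0,0],1],
  [[0,0,-1],[0,0,0],1],
])

```text
time_s: 17.48
tool_pos: [0.5909, -0.1838, 0.1172]
tcp_rot: [2.22, 2.22, 0.001]
ft_force: [-2.3, 2.1, 8.4]
opening: -0.0
```

Call:
jog_arm([
  [[0,0,-1],[0,0,0],1],
  [[0,0,-1],[0,0,0],1],
])

```text
time_s: 17.73
tool_pos: [0.5909, -0.1838, 0.1163]
tcp_rot: [2.22, 2.22, 0.001]
ft_force: [-2.4, 1.2, 8.4]
opening: -0.003
```

Call:
jog_arm([
  [[0,0,-1],[0,0,0],1],
  [[0,0,-1],[0,0,0],1],
])

```text
time_s: 17.98
tool_pos: [0.5909, -0.1838, 0.1154]
tcp_rot: [2.22, 2.22, 0.001]
ft_force: [-3.5, 1.1, 8.8]
opening: 0.001
```

Call:
jog_arm([
  [[0,0,-1],[0,0,0],1],
  [[0,0,-1],[0,0,0],1],
])

```text
time_s: 18.23
tool_pos: [0.5909, -0.1838, 0.1144]
tcp_rot: [2.22, 2.22, 0.001]
ft_force: [-2.6, 0.7, 8.7]
opening: -0.001
```

Call:
jog_arm([
  [[0,0,-1],[0,0,0],1],
  [[0,0,-1],[0,0,0],1],
])

```text
time_s: 18.48
tool_pos: [0.591, -0.1838, 0.1135]
tcp_rot: [2.22, 2.22, 0.001]
ft_force: [-2.6, 1.7, 10.7]
opening: -0.002
```

Call:
jog_arm([
  [[0,0,-1],[0,0,0],1],
  [[0,0,-1],[0,0,0],1],
])

```text
time_s: 18.73
tool_pos: [0.5911, -0.1838, 0.113]
tcp_rot: [2.22, 2.22, 0.001]
ft_force: [-3.4, 1.1, 11.8]
opening: 0.001
```

Call:
jog_arm([
  [[0,0,-1],[0,0,0],1],
  [[0,0,-1],[0,0,0],1],
])

```text
time_s: 18.98
tool_pos: [0.5914, -0.184, 0.113]
tcp_rot: [2.219, 2.22, 0.001]
ft_force: [-5.8, 2.4, 14.7]
opening: 0.0
```

Stopped at 0.113 (≈10.4 mm down), force now rising without movement. Bring it up to about 25 N in small steps, relieving the side load a bit.

Call:
jog_arm([
  [[-0.5,0,-1],[0,0,0],1],
  [[-0.5,0,-1],[0,0,0],1],
])

```text
time_s: 19.23
tool_pos: [0.5914, -0.1841, 0.1129]
tcp_rot: [2.218, 2.219, 0.003]
ft_force: [-4.4, 2.6, 17.6]
opening: 0.0
```

Call:
jog_arm([
  [[-0.5,0,-1],[0,0,0],1],
  [[-0.5,0,-1],[0,0,0],1],
])

```text
time_s: 19.48
tool_pos: [0.5915, -0.1842, 0.1129]
tcp_rot: [2.218, 2.218, 0.004]
ft_force: [-5.5, 2.1, 20.5]
opening: -0.003
```

Call:
jog_arm([
  [[-0.3,0,-1],[0,0,0],1],
  [[-0.3,0,-1.5],[0,0,0],1],
  [[-0.3,0,-1.5],[0,0,0],1],
])

```text
time_s: 19.85
tool_pos: [0.5918, -0.1843, 0.1128]
tcp_rot: [2.216, 2.217, 0.005]
ft_force: [-6.8, 4.0, 26.6]
opening: 0.001
```

It stands 26.6 N with no further movement. Hold one more row, then withdraw and check.

Call:
jog_arm([
  [[0,0,0],[0,0,0],1],
  [[0,0,4],[0,0,0],1],
  [[0,0,10],[0,0,0],1],
  [[0,20,35],[0,0,0],1],
  [[0,30,65],[0,0,0],1],
  [[0,30,65],[0,0,0],1],
  [[0,30,65],[0,0,0],1],
  [[0,30,65],[0,0,0],1],
])

```text
time_s: 20.85
tool_pos: [0.5878, -0.1536, 0.1688]
tcp_rot: [-2.22, -2.219, 0.002]
ft_force: [-0.2, 0.0, -0.5]
opening: 0.001
```

```bash
python3 seat.py w_d1; python3 ring.py w_d1 0.0824|head -2; python3 - <<'E'
from h import *
snap("scene","sc_d1");snap("top","top_d1")
# movement check against first frames
for n in("scene","top"):
    a,da,_,_=load(n+"0");b,db,_,_=load({"scene":"sc_d1","top":"top_d1"}[n])
    b=cv2.imread("pics/%s.png"%{"scene":"sc_d1","top":"top_d1"}[n])
E
```

```text
[ 0.58790375 -0.15354959  0.16895459] -0.0030487430329656303 [-0.5  0.  -0.4]
top 0.12704684341107983 c [ 0.5913 -0.1769  0.127 ] [ 0.591  -0.1766  0.1268] [0.0189 0.0106 0.0056]
top tilt [ 0.005 -0.188]
[(0.06, 14), (0.063, 26), (0.066, 41), (0.069, 33), (0.072, 358), (0.075, 141), (0.078, 52), (0.081, 244), (0.084, 51), (0.087, 436), (0.09, 53), (0.093, 39), (0.096, 49), (0.099, 48), (0.102, 45), (0.105, 54), (0.108, 53), (0.111, 54), (0.114, 52), (0.117, 54), (0.12, 51), (0.123, 59), (0.126, 80), (0.129, 6)]
head side xmid [np.float64(0.589), np.float64(0.589), np.float64(0.5896)] ymax [np.float64(-0.1716), np.float64(-0.1717), np.float64(-0.1717)]
303 0.0822774160210083
outer 23 [ 0.5892 -0.1835  0.019 ]
```

View pics/w_d1z.png

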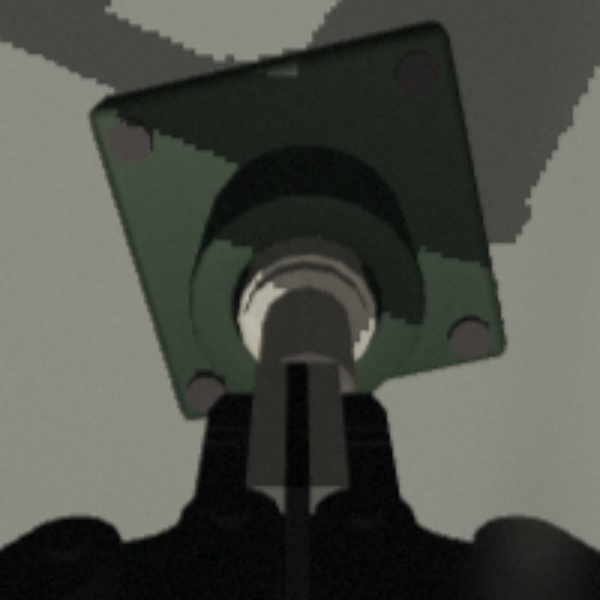

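View pics/sc_d1.png

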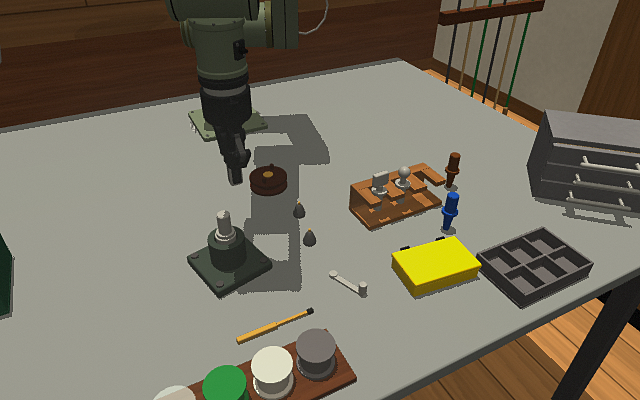

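Sleeve top is now at 0.0823, collar top at ~0.088: home. The fingers hide part of the head (top-face reading spoiled), so one clear view from higher.

Call:
jog_arm([
  [[0,30,50],[0,0,0],1],
  [[0,30,50],[0,0,0],1],
  [[0,30,50],[0,0,0],1],
  [[0,30,50],[0,0,0],1],
])

```text
time_s: 21.5
tool_pos: [0.588, -0.1237, 0.2191]
tcp_rot: [-2.22, -2.219, 0.002]
ft_force: [-0.5, -0.3, -0.5]
opening: 0.001
```

```bash
python3 seat.py w_d2; python3 ring.py w_d2 0.0824|head -2
```

```text
[ 0.58797867 -0.12369452  0.21909171] -0.0010993305432416985 [ 0.2 -0.2  0. ]
top 0.1201786590564381 c [ 0.589  -0.1721  0.1202] [ 0.5912 -0.177   0.1202] [0.0189 0.0113 0.006 ]
top tilt [-0.025 -0.005]
[(0.06, 6), (0.063, 21), (0.066, 28), (0.069, 27), (0.072, 237), (0.075, 97), (0.078, 41), (0.081, 167), (0.084, 39), (0.087, 296), (0.09, 32), (0.093, 28), (0.096, 35), (0.099, 32), (0.102, 36), (0.105, 29), (0.108, 35), (0.111, 40), (0.114, 29), (0.117, 29), (0.12, 17), (0.123, 5)]
head side xmid [np.float64(0.589), np.float64(0.589), np.float64(0.5892)] ymax [np.float64(-0.1672), np.float64(-0.1715), np.float64(-0.1716)]
205 0.08233196216437949
outer 22 [ 0.589  -0.1833  0.0187]
```

View pics/w_d2z.png

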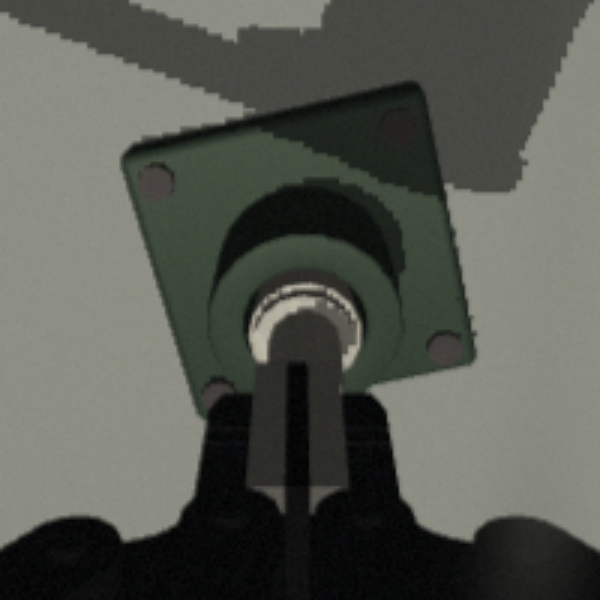

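Moving away only hid it more, so go back above it for a clear look.

Call:
jog_arm([
  [[0,-70,0],[0,0,0],0],
  [[0,-70,0],[0,0,0],0],
  [[0,-70,0],[0,0,0],0],
  [[0,-70,0],[0,0,0],0],
  [[0,-70,0],[0,0,0],0],
])

```text
time_s: 22.18
tool_pos: [0.589, -0.1924, 0.2208]
tcp_rot: [-2.22, -2.223, -0.0]
ft_force: [-0.0, 0.2, 0.4]
opening: 0.499
```

```bash
python3 seat.py w_d3; python3 ring.py w_d3 0.0824|head -2
```

```text
[ 0.5890676  -0.19252216  0.22090505] 0.499983669042717 [0.6 0.8 0.4]
top 0.12845432422598413 c [ 0.589  -0.1827  0.1285] [ 0.5889 -0.1832  0.1282] [0.0236 0.0237 0.0052]
top tilt [ 0.006 -0.005]
[(0.06, 13), (0.063, 9), (0.066, 11), (0.069, 21), (0.072, 271), (0.075, 117), (0.078, 27), (0.081, 169), (0.084, 32), (0.087, 330), (0.09, 28), (0.093, 19), (0.096, 15), (0.099, 19), (0.102, 19), (0.105, 20), (0.108, 19), (0.111, 22), (0.114, 22), (0.117, 21), (0.12, 22), (0.123, 26), (0.126, 487), (0.129, 152)]
head side xmid [np.float64(0.5894), np.float64(0.5885), np.float64(0.5884)] ymax [np.float64(-0.1716), np.float64(-0.1715), np.float64(-0.1716)]
210 0.08235806024014608
outer 25 [ 0.5892 -0.1836  0.0189]
```

View pics/w_d3z.png

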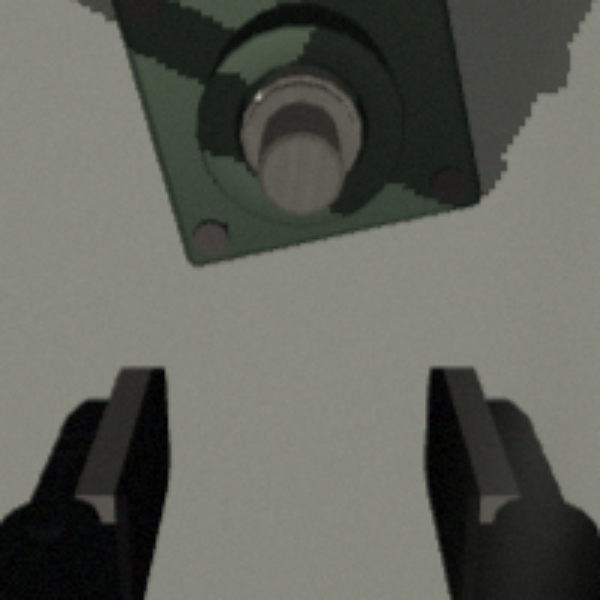

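The head top is at 0.1285 and the sleeve at 0.0823, 46.1 mm apart (home = 46). The head is at (302,172) in the crop, under 1 mm off axis and upright. Handing in.

```bash
python3 -c "
from cell import manip
print(manip.close_job())"
```

```text
the job is handed in; nothing more can be done
None
```

The arbor is out of the stand, standing in the taper socket and let go of. I tapped it down with the gripper closed until the sleeve locked, and handed the job in at about 22 s; no verdict is reported.

**Tapping:** the sleeve slid at about 7–9 N and stopped about 10.4 mm down. It stood a push of 26.6 N without moving, and I ended the push there.

**Last checks:**

| Check | Result |
|---|---|
| Sleeve top | 0.0928 m at the start, 0.0823 m at the end |
| Head top above sleeve | 46.1 mm (home is 46 mm) |
| Head off the socket's axis | less than 1 mm |
| Tilt | under 1° |
| Force on the gripper, clear of the arbor | about 0 N |

In the scene view after the push, the other two arms and the loose things look to be where they were. I compared them only by eye.

**What failed or disagreed:**
- **Fingertip position:** the text and `manip.tips_ahead` put the fingertips 17 mm ahead of the TCP. Depth images and contact showed them about 15.5 mm behind it when shut. Because of this, my first grasp closed on top of the arbor's head, touching it at about 5 N. The arbor had not moved, and I re-grasped using the measured offset.
- **Camera differences:** the fixed cameras and the wrist camera disagreed by up to about 4 mm in y for the arbor. I placed it using the wrist camera only.
- **Spoiled views:** two of my last three views had the fingers hiding the head, so their head-top readings were useless. The table's final heights and centring come from the clear third view.

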